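# Put the wide jig bar back in its drawer and latch the cabinet door

## Robot

A 6-joint arm with a two-finger parallel gripper is mounted at the origin on a cart in front of the work surface, level with it; the furniture and walls round the work are solid. World frame = base frame: x ahead of the robot, y to its left, z up, the work surface at z = 0. Lengths are in m, angles in degrees, forces in N, time in s.
With the tool pointing down it reaches from about 0.25 to 0.8 m from the base axis. Payload 3.9 kg.
Tool frame: the origin (TCP) lies between the finger pads; the fingertips stand 17 mm ahead of it and the grasp point (between the pads) lies 2 mm behind it; z points along the fingers, x is the direction in which the jaws open and shut, and the axes are right-handed (so a half turn about z gives the same grasp; the last joint's range is limited). The gripper opens to 85 mm and grips with 20 to 120 N. Pads are 22 mm wide; open, the fingers measure 114 mm over their backs; the gripper's body (76 mm by 85 mm) begins 54 mm behind the grasp point. The pads swing forward as they close: fully open they stand 13 mm farther back than shut.
Start: joints at [76.375, 14.897, -7.913, 67.191, 0, 90], TCP at [0.124, 0.51, 0.248] pointing down, gripper open.
Joint ranges: [-159.42, 159.42], [-47.68, 98.78], [-73.54, 78.23], [-108.79, 121.32], [-90, 84.71], [-180, 180]. Speed limits (degrees/s): [147.25, 147.25, 180, 180, 180, 180].

## Interface

Orientations are given as [roll, pitch, yaw] about the fixed x, y, z axes, in that order (R = Rz(yaw) Ry(pitch) Rx(roll)).
In Python, from cell import manip gives the robot as it stands.
- The arm moves only by the shell command python3 -m jog 'ROWS' [FORCE]. ROWS is JSON, a list that holds one entry, the list of rows, each a list of 7 numbers: the shift along the tool's x, y, z in m, then the turn, a rotation vector about the tool's x, y, z in degrees, then the opening, from -1 (shut) to 1 (fully open), so that 0 is half open. A call has 1 to 12 rows; each row shifts and turns the commanded pose from where the row before left it, along the tool's axes as they then stand; what a row does not reach is not made up. A row lasts 1/10 s, in which the tool goes at most 50 mm and 8.59 degrees, less where a joint would pass 70% of its speed; a pose out of reach is approached as far as the arm can. A call is refused whole if a number of a shift passes 0.05 or a number of a turn 8.59, either way. A call with a gripper value outside its range is refused whole. The fingers move at their own pace and stop on an object; FORCE is the grip in N (left out, the last holds). Time passes only in rows, so rows that do not move let the fingers close. It gives the time, the measured TCP pose, the force and the opening at its end, in the units of the state.
- manip.sense(): the state, without advancing time (a new reading comes with each control period).
- manip.snapshot(name): name is "side" or "top" or "wrist"; returns the picture (480x640x3 uint8, red, green, blue); there is no depth.
- manip.camera_info(name): a dict with "K" (3x3 intrinsics, pixels), "pose" (4x4, takes a point from camera to world coordinates); the wrist camera has in their place "T_tool_cam" (4x4, takes a point from camera to tool coordinates, whose origin is the TCP and whose axes are the tool frame's). Camera axes: x right, y up, looking along -z (the intrinsics and any distortion apply to the point x, -y, -z); pixel columns grow to the right and rows downward; lengths in m; the calibration is good to about 2 mm. A picture is of the moment at which its call begins: read the wrist's pose just before it. camera_info takes no time and is no camera call.
- manip.finish_job(): hands the job in, once; it reports no verdict.
The state is a dict: "time": time; "q": joint angles; "joint_vel": joint speeds; "joint_torque": joint torques, N m; "eef_pos": TCP position; "ee_rot": TCP orientation; "contact_force": force on the tool from outside, world axes, zero at the start; "wrist_torque": the same for the moment, N m; "grip_width": opening from 0.0 (shut) to 1.0 (fully open).
Only numpy, scipy, OpenCV 4.12 (cv2) and the standard library are available. Lean on these libraries where they do the work, as an engineer would, in place of code of your own. Each camera call takes 0.05 s, during which the arm holds its last target.

## Task

Put the wide dark jig bar away: lay it (do not drop it) flat in the wide slot of the pin rack in the little grey cabinet's open drawer, pin upward, and push the drawer fully home. Then swing the cabinet door shut and press it, without slamming or forcing it, until the sprung latch has snapped in behind its keeper and the door stays shut by itself. Leave the other tools where they are.

Things in the scene. Friction and masses are not known exactly. Their poses are not given: they have to be found in the camera images.
- cabinet: Low grey steel cabinet fixed to the bench, 175 mm deep (its x), 184 wide (y), 125 high (z up). Origin: centre of its underside. Its open front, the plane x = -87.5 mm of its frame, faces its -x; the drawer slides out there. The door is hinged at its -y side and latches at its +y side, nearer the robot. It carries drawer, door, latch; no part of it may be pushed with more than about 25 N.
- drawer (a joint): How far the drawer is pulled out along the cabinet's -x, m: 0 fully home (a firm stop), up to 0.165. It slides with about 2 N. When home its front panel is flush with the cabinet's front. The door cannot shut on a drawer that is more than about 15 mm out. The front panel's top is 108 mm over the bench.
- wide_slot (a point): Middle of the rack's wide slot, where a bar's underside rests, 60 mm over the bench; the bar lies along the cabinet's x. Two rails 12 mm wide, 42 mm before and behind, carry it; on each two round-topped pins 13 mm high leave 42 mm between them across. Between the rails 29 mm is free below the bar. Narrow slots 56 mm to each side (28 mm wide): the -y one holds a fixed strip, the +y one is empty.
- pull (a point): Front of the middle of the drawer's steel pull, an 8 mm round bar, 68 mm long across the drawer, 88 mm over the bench, its front 18 mm before the drawer's front panel: the place to push.
- wide_bar: The bar to put away: flat dark steel bar 120 x 36 x 8 mm, 0.2 to 0.4 kg, with one upright pin (12 to 14 mm thick, 16 mm high) on its upper face, 46 mm from the middle. Origin: centre of its underside; y is its length (pin at +y), z up. It may lie in the slot either way round, with 3 mm play to each side, and up to 7 mm farther forward or 15 mm farther back.
- door (a joint): Door angle, rad: 0 parallel to the cabinet's front, growing as it opens (counter-clockwise from above), to 1.95. Below about 0.025 a sponge seal pushes it open. The keeper is set differently each time: the latch snaps in somewhere between -0.05 and 0.05, the hard stop comes 0.011 rad (2 mm at the edge) farther in. Pressing it over the latch takes about 8 to 15 N near the edge.
- door_hinge (a point): On the door's upright hinge axis, 67 mm over the bench; 101.5 mm from the cabinet's middle to its -x and 95 mm to its -y.
- door_face (a point): Place to push: a point on the door's flat outer face, 145 mm from the hinge axis along the door and 26 mm outside it, 105 mm over the bench. The door is a pan 26 mm thick, 184 mm wide, from 12 to 122 mm over the bench. Shut, this face looks to the cabinet's -x; open at 90 degrees it looks to the cabinet's -y, away from drawer and robot: reach over the door to its far side.
- door_edge (a point): On the door's outer face at its free edge, 187 mm from the hinge along the door, 67 mm over the bench. The latch bolt stands out of this edge, 60 mm over the bench.
- latch_bolt (a joint): How far the bevelled spring bolt in the door's free edge is pressed in, m: 0 fully out. Riding over the keeper's rolled lip it is pressed in by about 8 mm, then it snaps out again behind the lip.
- bright_strip: Bystander: narrow bright jig strip 140 x 26 x 23 mm lying on the bench. Leave it there. Origin at its underside.
- chisel: Bystander: cold chisel 175 x 19 x 19 mm lying at the back edge of the bench. Origin at its underside.
- big_bolt: Bystander: hexagon bolt 75 x 30 x 26 mm lying on the bench. Origin at its underside.
- red_pliers: Bystander: pliers 175 x 56 x 14 mm lying on the cabinet's roof. Origin at their underside.

How it is judged:
By the outcome, as a careful person would: the job done as asked, in the order asked, and still so for the second after the job is handed in, with the robot touching nothing.
It also fails if it takes over 70 s, if anything falls off the work surface, if the arm or the gripper's body presses on something with over 40 N, if the wrist force passes 120 N, or if a joint passes its speed limit or range.

## Working session

There is one attempt and no reset: what is moved stays moved. The work goes in short steps, Python scripts to look and compute and a shell command to move; the robot and the scene stay as the last step left them, time stands still between calls to the robot, and variables do not carry over. Pictures are saved under pics/ and viewed, and the job is handed in when it is done.

```bash
ls; mkdir -p pics; python3 - <<'E'
from cell import manip
import cv2, numpy as np
np.set_printoptions(precision=4,suppress=True)
print(manip.sense())
for n in ("side","top","wrist"):
    im=manip.snapshot(n); cv2.imwrite(f"pics/{n}0.png",im[:,:,::-1]); print(n,manip.camera_info(n))
E
```

```text
pics
{'time': 0.0, 'q': array([76.3735, 14.9369, -7.9868, 67.1897,  0.0011, 89.9987]), 'joint_vel': array([-0.0981,  0.0535,  0.0367, -0.0344, -0.0967, -0.0365]), 'joint_torque': array([ -0.0004, -40.5671,  25.3925,   0.0186,   0.0001,   0.    ]), 'eef_pos': array([0.1235, 0.5096, 0.2474]), 'ee_rot': array([-179.9989,    0.1134,   76.3748]), 'contact_force': array([-0.4469, -0.4695,  0.0208]), 'wrist_torque': array([-0.0213, -0.0131, -0.0167]), 'grip_width': 0.9998903228503079}
side {'K': array([[501.6893,   0.    , 316.5292],
       [  0.    , 501.6893, 239.1268],
       [  0.    ,   0.    ,   1.    ]]), 'pose': array([[ 0.9149,  0.2598, -0.309 ,  0.1959],
       [-0.4035,  0.5681, -0.7172, -0.8433],
       [-0.0108,  0.7809,  0.6246,  0.7225],
       [ 0.    ,  0.    ,  0.    ,  1.    ]])}
top {'K': array([[446.8537,   0.    , 312.8937],
       [  0.    , 446.8537, 238.3662],
       [  0.    ,   0.    ,   1.    ]]), 'pose': array([[ 0.0033,  0.9878, -0.1554,  0.346 ],
       [-0.9998, -0.0001, -0.0215, -0.1496],
       [-0.0213,  0.1555,  0.9876,  1.1083],
       [ 0.    ,  0.    ,  0.    ,  1.    ]])}
wrist {'K': array([[421.2415,   0.    , 319.7238],
       [  0.    , 421.2415, 237.8758],
       [  0.    ,   0.    ,   1.    ]]), 'T_tool_cam': array([[ 1.    ,  0.0007, -0.0008,  0.0002],
       [ 0.0004, -0.9546, -0.2979, -0.0756],
       [-0.001 ,  0.2979, -0.9546, -0.1253],
       [ 0.    ,  0.    ,  0.    ,  1.    ]])}
```

View pics/side0.png

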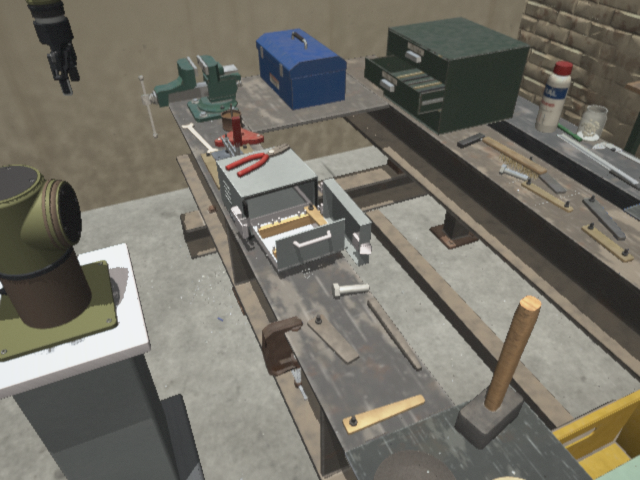

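View pics/top0.png

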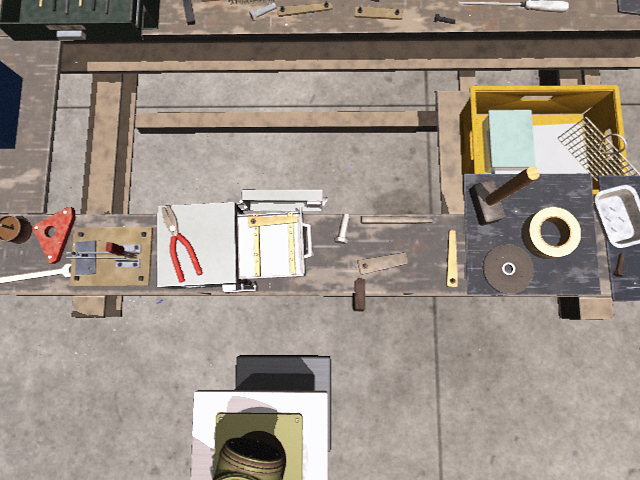

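View pics/wrist0.png

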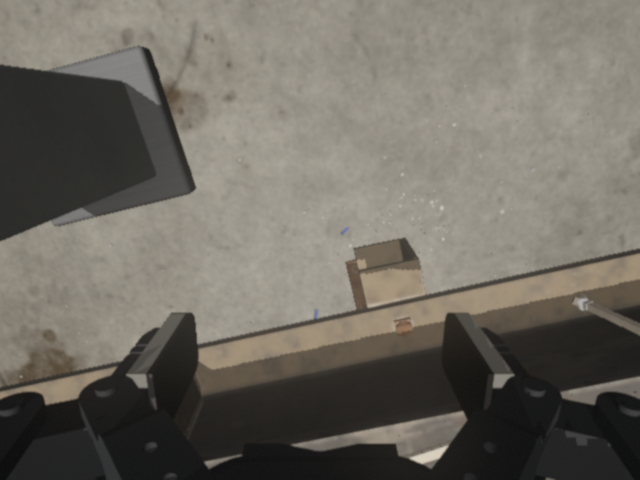

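```bash
python3 - <<'E'
import cv2
t=cv2.imread("pics/top0.png"); s=cv2.imread("pics/side0.png")
cv2.imwrite("pics/c1.png",cv2.resize(t[180:310,150:320],None,fx=4.6,fy=4.6,interpolation=cv2.INTER_CUBIC))
cv2.imwrite("pics/c2.png",cv2.resize(t[190:310,310:470],None,fx=5,fy=5,interpolation=cv2.INTER_CUBIC))
cv2.imwrite("pics/c3.png",cv2.resize(s[140:290,200:390],None,fx=4,fy=4,interpolation=cv2.INTER_CUBIC))
E
```

```text
(no output)
```

View pics/c1.png

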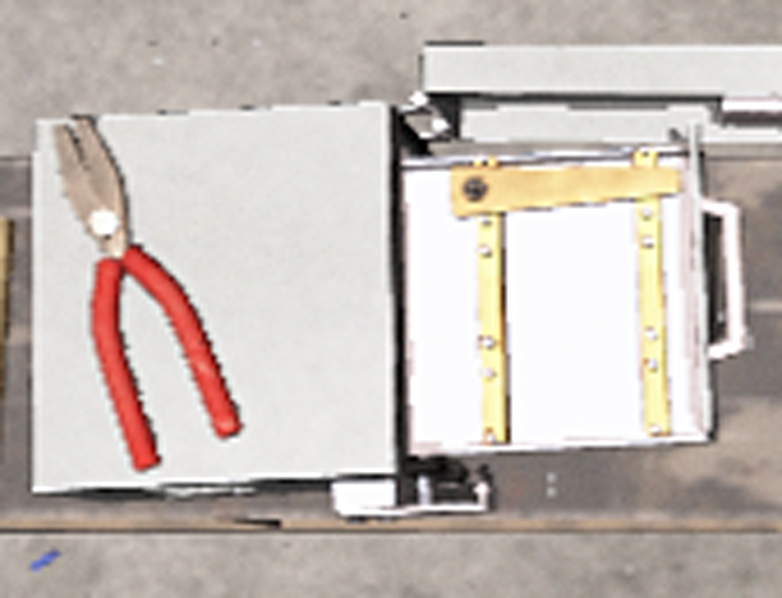

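View pics/c2.png

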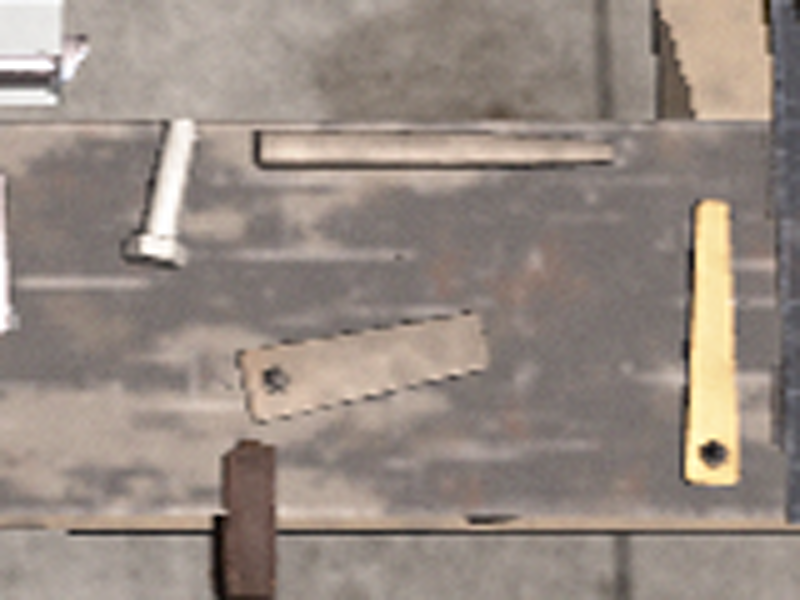

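View pics/c3.png

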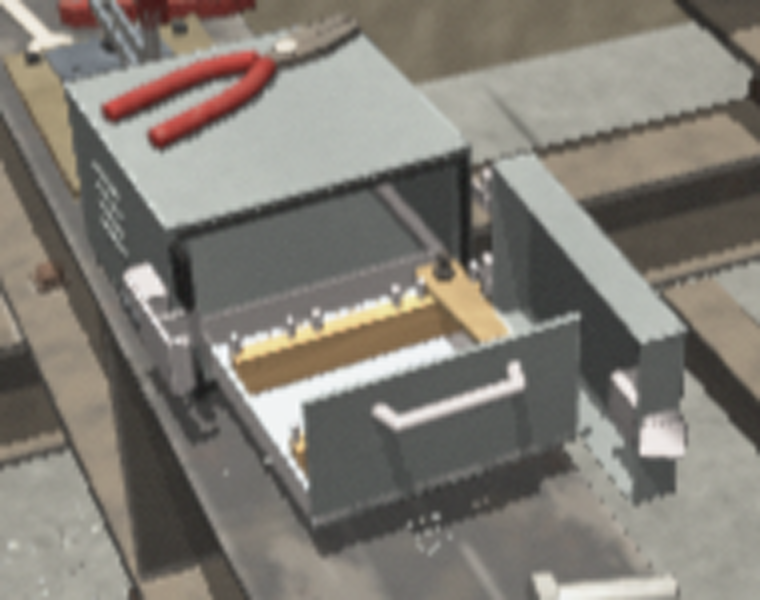

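```bash
cat > h.py <<'E'
import numpy as np, cv2
from cell import manip
np.set_printoptions(precision=4,suppress=True)
def w(name,u,v,z,info=None):
    c=info or manip.camera_info(name); K=c['K']; P=c['pose']
    d=P[:3,:3]@np.array([(u-K[0,2])/K[0,0],-(v-K[1,2])/K[1,1],-1]); o=P[:3,3]
    return o+d*(z-o[2])/d[2]
def proj(name,p):
    c=manip.camera_info(name);K=c['K'];P=c['pose'];q=P[:3,:3].T@(np.asarray(p)-P[:3,3]);return K[0,0]*q[0]/-q[2]+K[0,2],K[1,1]*-q[1]/-q[2]+K[1,2]
def c1(U,V,z): return w('top',(U+.5)/4.6-.5+150,(V+.5)/4.6-.5+180,z)
def c2(U,V,z): return w('top',(U+.5)/5-.5+310,(V+.5)/5-.5+190,z)
def c3(U,V,z): return w('side',(U+.5)/4-.5+200,(V+.5)/4-.5+140,z)
E
python3 - <<'E'
from h import *
B=np.array([c2(*p,.008) for p in [(238,352),(258,422),(487,370),(478,312)]]);print(B)
c=B.mean(0);print("bar c",c, "len",np.linalg.norm((B[0]+B[1]-B[2]-B[3])/2),"wid",np.linalg.norm((B[0]+B[3]-B[1]-B[2])/2)); p=c2(276,378,.024);print("pin",p,np.linalg.norm((p-c)[:2])); d=(B[0]+B[1]-B[2]-B[3]);print("ang",np.degrees(np.arctan2(d[1],d[0])), np.degrees(np.arctan2(*(p-c)[[1,0]])))
print("pins")
for q in [(487,222),(487,250),(488,343),(489,374),(490,434),(647,215),(648,241),(653,334),(654,365),(655,430)]: print(c1(*q,.072))
print("pull ends",c1(738,205,.088),c1(744,350,.088))
print("roof",[c1(*q,.125) for q in [(35,120),(392,103),(402,478),(34,492)]])
print("door top", [c1(*q,.122) for q in [(423,45),(423,93)]], w('top',323,191,.122),w('top',326,203,.122))
print("bolt,chisel,keeper",c2(155,248,.02),c1(488,500,.07))
print("side: roof",[c3(*q,.125) for q in [(68,88),(170,228),(467,150)]], "door",[c3(*q,.122) for q in [(492,158),(530,153),(685,325),(637,338)]])
E
```

```text
[[ 0.4651 -0.2352  0.008 ]
 [ 0.4306 -0.2446  0.008 ]
 [ 0.4563 -0.3574  0.008 ]
 [ 0.4851 -0.3538  0.008 ]]
bar c [ 0.4593 -0.2978  0.008 ] len 0.11793273878183241 wid 0.03230558470803632
pin [ 0.4507 -0.2522  0.024 ] 0.04632039397940148
ang 101.18006692325004 100.64831029459575
pins
[0.5343 0.0088 0.072 ]
[0.5197 0.0085 0.072 ]
[0.4717 0.0068 0.072 ]
[0.4558 0.006  0.072 ]
[0.4254 0.0048 0.072 ]
[ 0.5379 -0.0735  0.072 ]
[ 0.5243 -0.0741  0.072 ]
[ 0.4763 -0.0772  0.072 ]
[ 0.4605 -0.0779  0.072 ]
[ 0.4275 -0.0787  0.072 ]
pull ends [ 0.54   -0.1206  0.088 ] [ 0.4663 -0.1239  0.088 ]
roof [array([0.5759, 0.2258, 0.125 ]), array([0.5842, 0.049 , 0.125 ]), array([0.4002, 0.0386, 0.125 ]), array([0.3931, 0.2157, 0.125 ])]
door top [array([0.6144, 0.0351, 0.122 ]), array([0.59  , 0.0344, 0.122 ])] [ 0.6102 -0.1507  0.122 ] [ 0.5822 -0.1575  0.122 ]
bolt,chisel,keeper [ 0.5152 -0.1941  0.02  ] [0.3922 0.0053 0.07  ]
side: roof [array([0.3946, 0.2107, 0.125 ]), array([0.4054, 0.042 , 0.125 ]), array([0.5814, 0.0476, 0.125 ])] door [array([0.5927, 0.0384, 0.122 ]), array([0.6144, 0.0342, 0.122 ]), array([ 0.6155, -0.1456,  0.122 ]), array([ 0.5887, -0.1452,  0.122 ])]
```

```bash
cat >> h.py <<'E'
from scipy.spatial.transform import Rotation as Ro
def plan(target,yaw,n,grip,pos=None,y0=None,pitch0=None):
    """rows from the present (or given) pose, tool pointing down, to target"""
    s=manip.sense()
    p=np.array(s['eef_pos'] if pos is None else pos,float); R=Ro.from_euler('xyz',s['ee_rot'] if y0 is None else [180,0,y0],degrees=True)
    T=Ro.from_euler('xyz',[180,0,yaw],degrees=True); rv=(R.inv()*T).as_rotvec(degrees=True)
    d=(np.array(target)-p)/n
    print("dist/row",np.linalg.norm(d),"rot",rv)
    for i in range(n):
        r=R.inv().apply(d); print([*[round(x,4) for x in r],*[round(x/n,2) for x in rv],grip]); R=R*Ro.from_rotvec(rv/n,degrees=True)
def st():
    s=manip.sense(); print(round(s['time'],2),s['eef_pos'],s['ee_rot'],s['contact_force'],round(s['grip_width'],3),s['q'])
E
python3 -c "
from h import *
plan([.40,-.10,.26],20,15,1)"
```

```text
dist/row 0.044638541024616445 rot [ 0.0442  0.084  56.3748]
[np.float64(-0.0352), np.float64(0.0275), np.float64(-0.0008), np.float64(0.0), np.float64(0.01), np.float64(3.76), 1]
[np.float64(-0.0333), np.float64(0.0297), np.float64(-0.0008), np.float64(0.0), np.float64(0.01), np.float64(3.76), 1]
[np.float64(-0.0313), np.float64(0.0319), np.float64(-0.0008), np.float64(0.0), np.float64(0.01), np.float64(3.76), 1]
[np.float64(-0.0291), np.float64(0.0338), np.float64(-0.0008), np.float64(0.0), np.float64(0.01), np.float64(3.76), 1]
[np.float64(-0.0268), np.float64(0.0357), np.float64(-0.0008), np.float64(0.0), np.float64(0.01), np.float64(3.76), 1]
[np.float64(-0.0244), np.float64(0.0373), np.float64(-0.0008), np.float64(0.0), np.float64(0.01), np.float64(3.76), 1]
[np.float64(-0.0219), np.float64(0.0389), np.float64(-0.0008), np.float64(0.0), np.float64(0.01), np.float64(3.76), 1]
[np.float64(-0.0193), np.float64(0.0402), np.float64(-0.0008), np.float64(0.0), np.float64(0.01), np.float64(3.76), 1]
[np.float64(-0.0167), np.float64(0.0414), np.float64(-0.0008), np.float64(0.0), np.float64(0.01), np.float64(3.76), 1]
[np.float64(-0.0139), np.float64(0.0424), np.float64(-0.0008), np.float64(0.0), np.float64(0.01), np.float64(3.76), 1]
[np.float64(-0.0111), np.float64(0.0432), np.float64(-0.0008), np.float64(0.0), np.float64(0.01), np.float64(3.76), 1]
[np.float64(-0.0082), np.float64(0.0439), np.float64(-0.0008), np.float64(0.0), np.float64(0.01), np.float64(3.76), 1]
[np.float64(-0.0053), np.float64(0.0443), np.float64(-0.0008), np.float64(0.0), np.float64(0.01), np.float64(3.76), 1]
[np.float64(-0.0024), np.float64(0.0446), np.float64(-0.0008), np.float64(0.0), np.float64(0.01), np.float64(3.76), 1]
[np.float64(0.0005), np.float64(0.0446), np.float64(-0.0008), np.float64(0.0), np.float64(0.01), np.float64(3.76), 1]
```

```bash
sed -i 's/print(\[\*\[round(x,4) for x in r\],\*\[round(x\/n,2) for x in rv\],grip\])/print([*[round(float(x),4) for x in r],*[round(float(x)\/n,1) for x in rv],grip])/' h.py
python3 -m jog '[[[-0.035,0.0275,-0.001,0,0,3.8,1],[-0.033,0.0295,-0.001,0,0,3.8,1],[-0.031,0.032,-0.001,0,0,3.8,1],[-0.029,0.034,-0.001,0,0,3.8,1],[-0.027,0.0355,-0.001,0,0,3.8,1],[-0.0245,0.037,-0.001,0,0,3.8,1],[-0.022,0.039,-0.001,0,0,3.8,1],[-0.019,0.04,-0.001,0,0,3.8,1]]]'
python3 -m jog '[[[-0.0165,0.0415,-0.001,0,0,3.8,1],[-0.014,0.0425,-0.001,0,0,3.8,1],[-0.011,0.043,-0.001,0,0,3.8,1],[-0.008,0.044,-0.001,0,0,3.8,1],[-0.005,0.044,-0.001,0,0,3.8,1],[-0.0025,0.0445,-0.001,0,0,3.8,1],[0,0.0445,-0.001,0,0,3.8,1]]]'
python3 - <<'E'
from h import *
st();im=manip.snapshot('wrist');cv2.imwrite('pics/w1.png',im[:,:,::-1]);st()
E
```

```text
time: 0.95
eef_pos: [0.2703, 0.184, 0.2563]
ee_rot: [180.0, -0.0, 45.9]
contact_force: [1.4, 0.2, 0.3]
grip_width: 0.998
time: 1.65
eef_pos: [0.3971, -0.1012, 0.2633]
ee_rot: [-180.0, -0.0, 19.2]
contact_force: [0.2, 1.2, -0.1]
grip_width: 0.999
1.65 [ 0.3971 -0.1012  0.2633] [-179.9901   -0.0155   19.1766] [ 0.1939  1.2255 -0.1212] 0.999 [-14.3129   3.1682 -20.1317  66.6927   0.0168  56.5105]
1.7 [ 0.4007 -0.1068  0.2634] [179.6047  -0.0892  18.799 ] [ 4.8087 -4.5092  0.2382] 1.002 [-14.7236   3.4442 -19.8079  66.4552  -0.2803  56.477 ]
```

View pics/w1.png

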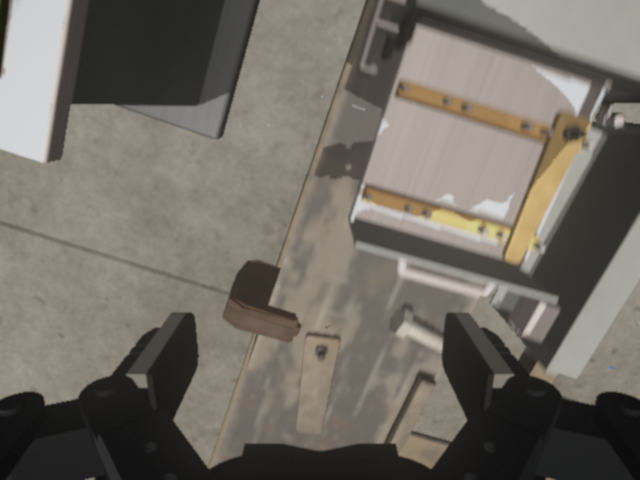

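```bash
python3 - <<'E'
from h import *
st();s=manip.sense();im=manip.snapshot('wrist');cv2.imwrite('pics/w2.png',im[:,:,::-1])
np.save('w2pose.npy',np.r_[s['eef_pos'],s['ee_rot']])
cv2.imwrite("pics/w2a.png",cv2.resize(im[0:320,340:640,::-1],None,fx=1.875*1,fy=1.875,interpolation=cv2.INTER_CUBIC))
cv2.imwrite("pics/w2a.png",cv2.resize(im[60:260,340:600,::-1],None,fx=3,fy=3,interpolation=cv2.INTER_CUBIC))
cv2.imwrite("pics/w2b.png",cv2.resize(im[300:460,260:460,::-1],None,fx=3.7,fy=3.7,interpolation=cv2.INTER_CUBIC))
st()
E
```

```text
1.7 [ 0.4007 -0.1068  0.2634] [179.6047  -0.0892  18.799 ] [ 4.8087 -4.5092  0.2382] 1.002 [-14.7236   3.4442 -19.8079  66.4552  -0.2803  56.477 ]
1.75 [ 0.3991 -0.1036  0.2632] [179.8545  -0.0597  18.9482] [-1.4338  1.2333 -0.5247] 0.999 [-14.4856   3.3341 -19.9642  66.5718  -0.0885  56.5662]
```

View pics/w2a.png

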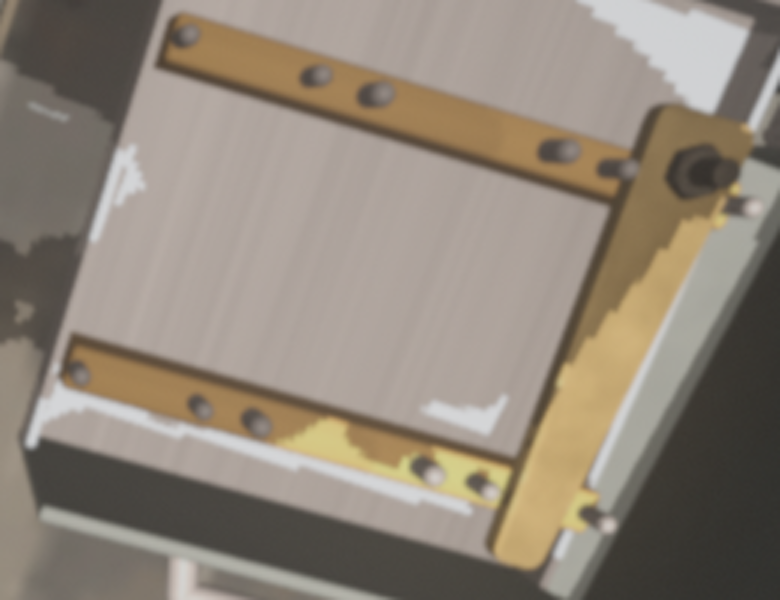

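View pics/w2b.png

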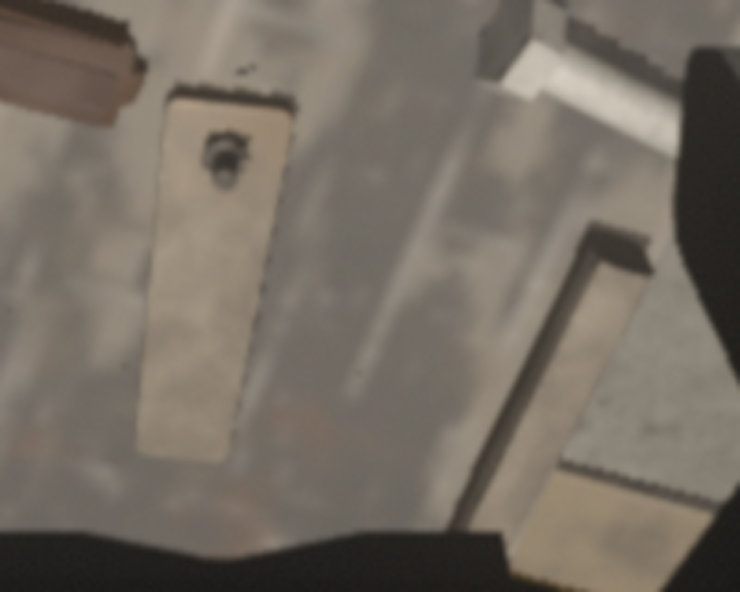

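```bash
cat >> h.py <<'E'
def wc(pose):
    c=manip.camera_info('wrist'); T=np.eye(4); T[:3,:3]=Ro.from_euler('xyz',pose[3:],degrees=True).as_matrix(); T[:3,3]=pose[:3]
    return {'K':c['K'],'pose':T@c['T_tool_cam']}
def wp(pose,U,V,z,f,ox,oy): return w('wrist',(U+.5)/f-.5+ox,(V+.5)/f-.5+oy,z,wc(pose))
E
python3 - <<'E'
from h import *
po=np.load('w2pose.npy')
P=np.array([wp(po,*q,.071,3,340,60) for q in [(378,95),(568,150),(262,430),(435,475)]]);print(P,P.mean(0)); d=(P[0]+P[1]-P[2]-P[3])/2;print(np.linalg.norm(d),np.degrees(np.arctan2(d[1],d[0])))
B=np.array([wp(po,*q,.008,3.7,260,300) for q in [(172,97),(292,105),(230,462),(138,452)]]);print(B,B.mean(0))
d=(B[0]+B[1]-B[2]-B[3])/2;print(np.linalg.norm(d),np.degrees(np.arctan2(d[1],d[0])),np.linalg.norm(B[0]+B[3]-B[1]-B[2])/2)
p=wp(po,222,172,.024,3.7,260,300);print(p)
E
```

```text
[[ 0.4726  0.0077  0.071 ]
 [ 0.5212  0.011   0.071 ]
 [ 0.4787 -0.0761  0.071 ]
 [ 0.526  -0.0727  0.071 ]] [ 0.4996 -0.0325  0.071 ]
0.08393459769325132 93.68531702169078
[[ 0.4332 -0.2413  0.008 ]
 [ 0.4652 -0.2331  0.008 ]
 [ 0.4877 -0.3519  0.008 ]
 [ 0.4607 -0.3572  0.008 ]] [ 0.4617 -0.2959  0.008 ]
0.11997771701830875 102.04671560882883 0.030302212255761466
[ 0.4504 -0.2497  0.024 ]
```

```bash
python3 - <<'E'
from h import *
c=manip.camera_info('wrist');T=c['T_tool_cam'];K=c['K']
for z in (.004,.017,.030):
  for x in (-.0425,.0425,-.018):
    q=T[:3,:3].T@(np.array([x,-.011,z])-T[:3,3]);print(z,x,K[0,0]*q[0]/-q[2]+K[0,2],K[1,1]*q[1]/q[2]+K[1,2])
st()
plan([.4605,-.297,.11],11.5,6,1)
E
```

```text
0.004 -0.0425 192.94464770279788 307.76994484196535
0.004 0.0425 443.86799361401813 307.48414769409834
0.004 -0.018 265.3148214088664 307.68751652442194
0.017 -0.0425 203.03726641704162 291.70048895331536
0.017 0.0425 433.8762508700364 291.45053351370177
0.017 -0.018 269.6114701015384 291.62840154404046
0.03 -0.0425 211.6334018468487 278.0137320259784
0.03 0.0425 425.36492638813627 277.79252645690997
0.03 -0.018 273.271170466281 277.94993882695064
1.75 [ 0.3991 -0.1036  0.2632] [179.8545  -0.0597  18.9482] [-1.4338  1.2333 -0.5247] 0.999 [-14.4856   3.3341 -19.9642  66.5718  -0.0885  56.5662]
dist/row 0.042374988488982544 rot [ 0.1414 -0.0691  7.4481]
[-0.0008, 0.0337, 0.0256, 0.0, -0.0, 1.2, 1]
[-0.0001, 0.0338, 0.0256, 0.0, -0.0, 1.2, 1]
[0.0007, 0.0338, 0.0256, 0.0, -0.0, 1.2, 1]
[0.0014, 0.0338, 0.0256, 0.0, -0.0, 1.2, 1]
[0.0021, 0.0337, 0.0256, 0.0, -0.0, 1.2, 1]
[0.0029, 0.0337, 0.0255, 0.0, -0.0, 1.2, 1]
```

```bash
python3 -m jog '[[[-0.001,0.0337,0.0256,0,0,1.2,1],[0,0.0338,0.0256,0,0,1.2,0.6],[0.0007,0.0338,0.0256,0,0,1.2,0.3],[0.0014,0.0338,0.0256,0,0,1.2,0.3],[0.002,0.0337,0.0256,0,0,1.2,0.3],[0.003,0.0337,0.0255,0,0,1.3,0.3],[0,0,0,0,0,0,0.3],[0,0,0,0,0,0,0.3]]]' 40
python3 - <<'E'
from h import *
print('clamp',[c2(*q,.05) for q in [(222,440),(275,440),(275,600)]])
st();s=manip.sense();im=manip.snapshot('wrist');cv2.imwrite('pics/w3.png',im[:,:,::-1])
np.save('w3pose.npy',np.r_[s['eef_pos'],s['ee_rot']])
E
```

```text
time: 2.55
eef_pos: [0.459, -0.2911, 0.1087]
ee_rot: [-179.8, 0.1, 12.1]
contact_force: [0.0, -0.5, 0.1]
grip_width: 0.648
clamp [array([ 0.4188, -0.2239,  0.05  ]), array([ 0.4189, -0.2489,  0.05  ]), array([ 0.3443, -0.2478,  0.05  ])]
2.55 [ 0.459  -0.2911  0.1087] [-179.8431    0.1203   12.0732] [ 0.0073 -0.5282  0.0957] 0.648 [-32.3997  22.3374 -19.08    48.7784   0.0276  45.5272]
```

View pics/w3.png

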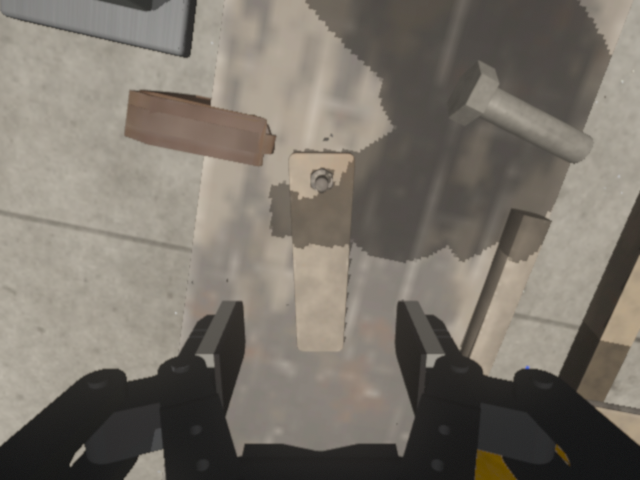

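```bash
python3 - <<'E'
from h import *
po=np.load('w3pose.npy')
B=np.array([wp(po,*q,.008,1,0,0) for q in [(290,155),(353,154),(343,350),(298,351)]]);print(B,B.mean(0))
d=(B[0]+B[1]-B[2]-B[3])/2;print(np.linalg.norm(d),np.degrees(np.arctan2(d[1],d[0])),np.linalg.norm(B[0]+B[3]-B[1]-B[2])/2)
p=wp(po,321,181,.024,1,0,0);print(p)
plan([*B.mean(0)[:2],.05],np.degrees(np.arctan2(d[1],d[0]))-90,3,.3)
E
```

```text
[[ 0.4331 -0.2435  0.008 ]
 [ 0.4656 -0.236   0.008 ]
 [ 0.487  -0.3523  0.008 ]
 [ 0.4602 -0.3588  0.008 ]] [ 0.4615 -0.2976  0.008 ]
0.11830218737652666 101.82421176061074 0.030457712974675255
[ 0.4515 -0.251   0.024 ]
dist/row 0.02003049142316807 rot [-0.0987  0.057   0.295 ]
[0.0002, 0.0024, 0.0199, -0.0, 0.0, 0.1, 0.3]
[0.0002, 0.0024, 0.0199, -0.0, 0.0, 0.1, 0.3]
[0.0002, 0.0024, 0.0199, -0.0, 0.0, 0.1, 0.3]
```

```bash
python3 -m jog '[[[0.0002,0.0022,0.02,0,0,0.1,0.3],[0.0003,0.0022,0.02,0,0,0.1,0.3],[0.0003,0.0022,0.02,0,0,0,0.3],[0,0,0.018,0,0,0,0.2],[0,0,0.007,0,0,0,0.2],[0,0,0.005,0,0,0,0.1],[0,0,0.003,0,0,0,0.1],[0,0,0,0,0,0,0.1]]]' 40
python3 - <<'E'
from h import *
st();s=manip.sense();im=manip.snapshot('wrist');cv2.imwrite('pics/w4.png',im[:,:,::-1])
E
```

```text
time: 3.4
eef_pos: [0.4624, -0.2982, 0.0174]
ee_rot: [180.0, -0.0, 11.9]
contact_force: [-0.3, -0.3, 0.2]
grip_width: 0.556
3.4 [ 0.4624 -0.2982  0.0174] [179.9634  -0.0396  11.9002] [-0.304  -0.2748  0.2046] 0.556 [-32.8188  28.6332 -24.9064  36.4065   0.0019  45.281 ]
```

View pics/w4.png

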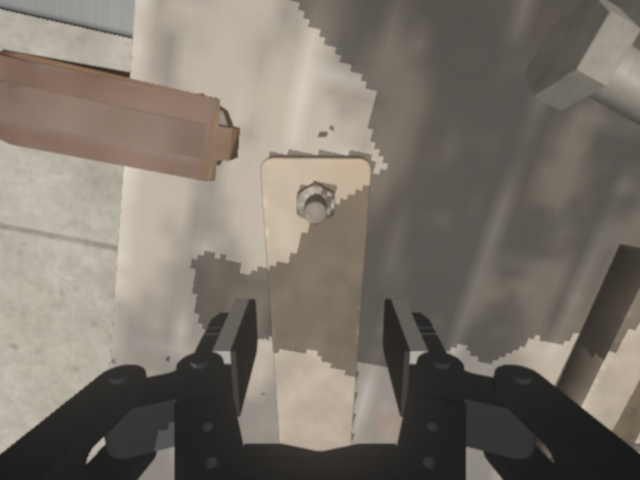

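```bash
python3 -m jog '[[[0,0,0.003,0,0,0,0.1],[0,0,0,0,0,0,-0.3],[0,0,0,0,0,0,-0.5],[0,0,0,0,0,0,-1],[0,0,0,0,0,0,-1],[0,0,0,0,0,0,-1]]]' 60
python3 - <<'E'
from h import *
st();s=manip.sense();im=manip.snapshot('wrist');cv2.imwrite('pics/w5.png',im[:,:,::-1])
E
```

```text
time: 4.05
eef_pos: [0.4629, -0.3, 0.0167]
ee_rot: [179.8, -0.1, 11.8]
contact_force: [-4.2, 0.2, 18.3]
grip_width: 0.347
4.05 [ 0.4629 -0.3     0.0167] [179.753   -0.0873  11.8476] [-4.2237  0.18   18.2766] 0.347 [-32.8805  28.6895 -24.9432  36.1314  -0.114   45.2719]
```

View pics/w5.png

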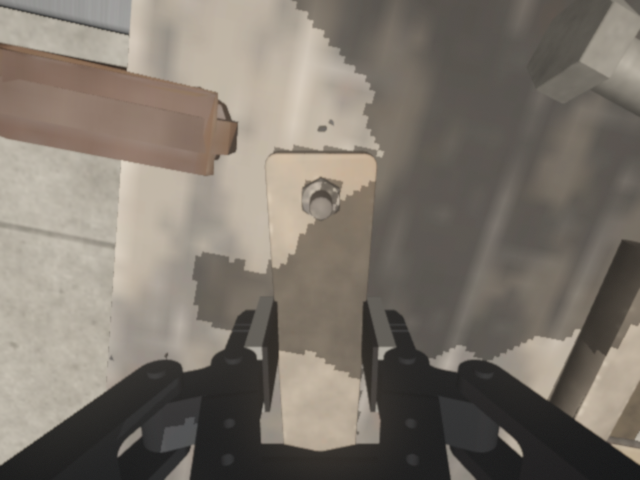

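```bash
python3 -m jog '[[[0,0,-0.008,0,0,0,-1],[0,0,-0.02,0,0,0,-1],[0,0,-0.03,0,0,0,-1],[0,0,-0.04,0,0,0,-1],[0,0,-0.03,0,0,0,-1],[0,0,0,0,0,0,-1]]]'
python3 - <<'E'
from h import *
st();s=manip.sense();im=manip.snapshot('wrist');cv2.imwrite('pics/w6.png',im[:,:,::-1]);st()
plan([.499,-.032,.16],3.4,7,-1)
E
```

```text
time: 4.7
eef_pos: [0.4647, -0.3, 0.1462]
ee_rot: [179.7, -0.3, 11.9]
contact_force: [1.0, 0.1, -4.3]
grip_width: 0.345
4.7 [ 0.4647 -0.3     0.1462] [179.6679  -0.3497  11.8714] [ 0.962   0.0884 -4.2556] 0.345 [-32.8501  20.8377 -15.1734  53.5067   0.0101  45.2796]
4.75 [ 0.4634 -0.2991  0.1437] [179.82    -0.1899  11.8725] [-0.8744 -0.4332 -4.3888] 0.349 [-32.8479  20.9624 -15.3809  53.395    0.0057  45.2799]
dist/row 0.03857083504956045 rot [ 0.1657 -0.2029  8.4722]
[0.0128, -0.0363, -0.0024, 0.0, -0.0, 1.2, -1]
[0.0121, -0.0366, -0.0024, 0.0, -0.0, 1.2, -1]
[0.0113, -0.0368, -0.0024, 0.0, -0.0, 1.2, -1]
[0.0105, -0.037, -0.0024, 0.0, -0.0, 1.2, -1]
[0.0097, -0.0372, -0.0024, 0.0, -0.0, 1.2, -1]
[0.0089, -0.0374, -0.0024, 0.0, -0.0, 1.2, -1]
[0.0081, -0.0376, -0.0023, 0.0, -0.0, 1.2, -1]
```

View pics/w6.png

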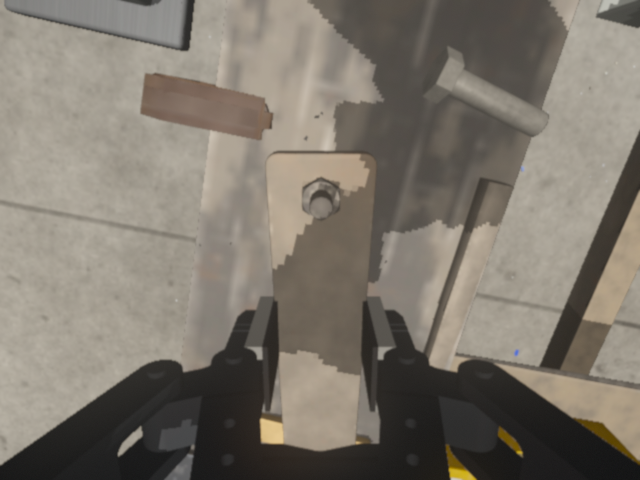

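```bash
python3 -m jog '[[[0.0128,-0.0363,-0.005,0,0,1.2,-1],[0.012,-0.0366,-0.0045,0,0,1.2,-1],[0.0113,-0.0368,-0.004,0,0,1.2,-1],[0.0105,-0.037,-0.003,0,0,1.2,-1],[0.0097,-0.0372,0,0,0,1.2,-1],[0.009,-0.0374,0,0,0,1.2,-1],[0.008,-0.0376,0,0,0,1.2,-1],[0,0,0,0,0,0,-1],[0,0,0,0,0,0,-1]]]'
python3 - <<'E'
from h import *
st();s=manip.sense();im=manip.snapshot('wrist');cv2.imwrite('pics/w7.png',im[:,:,::-1]);np.save('w7pose.npy',np.r_[s['eef_pos'],s['ee_rot']])
t=manip.snapshot('top');cv2.imwrite('pics/t7.png',cv2.resize(t[180:310,150:320,::-1],None,fx=4.6,fy=4.6,interpolation=cv2.INTER_CUBIC))
E
```

```text
time: 5.65
eef_pos: [0.4959, -0.0305, 0.1565]
ee_rot: [180.0, 0.2, 3.6]
contact_force: [-0.1, -0.3, -2.3]
grip_width: 0.348
5.65 [ 0.4959 -0.0305  0.1565] [179.996    0.2226   3.6101] [-0.0908 -0.3465 -2.3318] 0.348 [ -3.5002  15.7139 -21.2212  53.2852  -0.0315  82.8898]
```

View pics/w7.png

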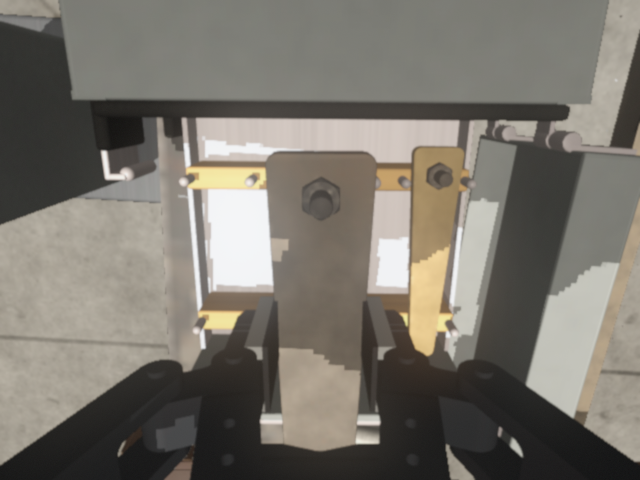

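View pics/t7.png

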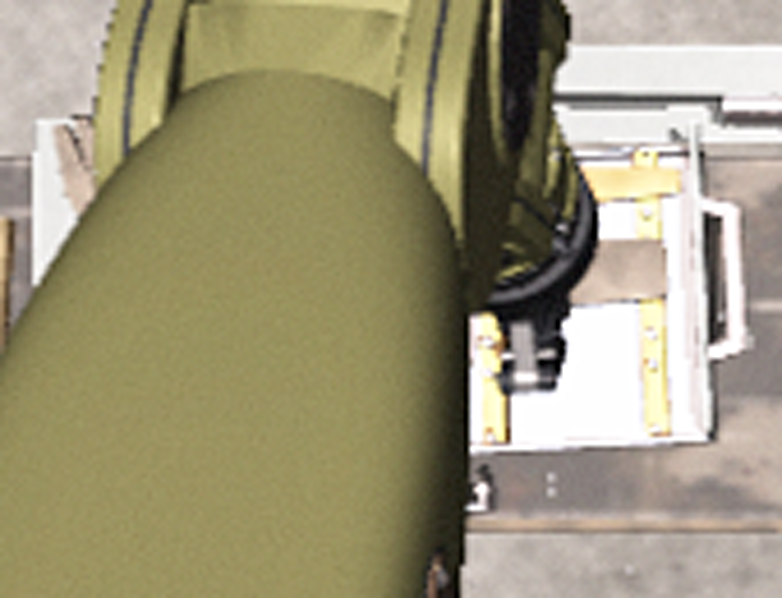

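```bash
python3 - <<'E'
from h import *
im=cv2.imread('pics/w7.png');cv2.imwrite('pics/w7c.png',cv2.resize(im[130:350,160:500],None,fx=2.3,fy=2.3,interpolation=cv2.INTER_CUBIC))
po=np.load('w7pose.npy')
for q in [(185,181),(250,181),(405,183),(470,184),(200,323),(452,327)]: print(wp(po,*q,.071,1,0,0))
B=np.array([wp(po,*q,po[2]-.0085,1,0,0) for q in [(269,153),(375,153)]]);print(B,B.mean(0))
E
```

```text
[0.4258 0.0057 0.071 ]
[0.4585 0.0078 0.071 ]
[0.5364 0.0117 0.071 ]
[0.5691 0.0132 0.071 ]
[ 0.4317 -0.0739  0.071 ]
[ 0.5726 -0.0674  0.071 ]
[[0.4765 0.0307 0.148 ]
 [0.5096 0.0328 0.148 ]] [0.493  0.0317 0.148 ]
```

View pics/w7c.png

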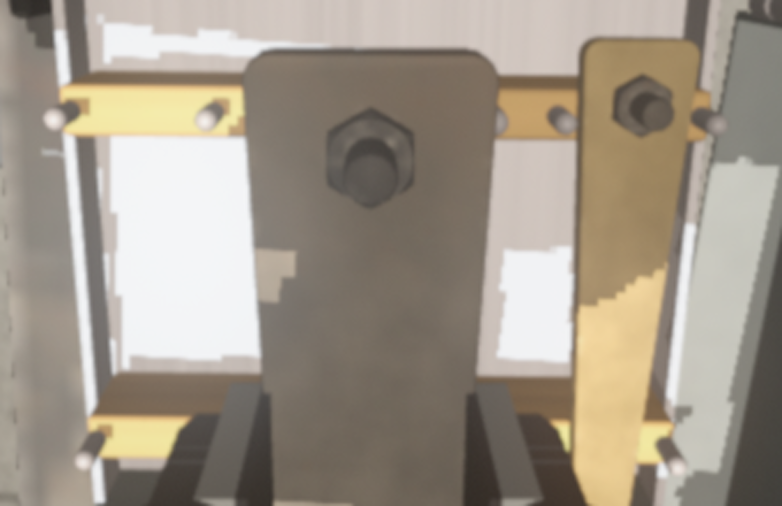

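```bash
python3 -m jog '[[[0.003,0.001,0.01,0,0,0.2,-1],[0,0,0.01,0,0,0,-1],[0,0,0.01,0,0,0,-1],[0,0,0.01,0,0,0,-1],[0,0,0,0,0,0,-1]]]'
python3 - <<'E'
from h import *
st();s=manip.sense();im=manip.snapshot('wrist');np.save('w8pose.npy',np.r_[s['eef_pos'],s['ee_rot']])
im=im[:,:,::-1];cv2.imwrite('pics/w8c.png',cv2.resize(im[80:340,140:520],None,fx=2.1,fy=2.1,interpolation=cv2.INTER_CUBIC));st()
E
```

```text
time: 6.25
eef_pos: [0.4987, -0.0323, 0.1163]
ee_rot: [-180.0, 0.2, 3.2]
contact_force: [-0.6, 0.2, -2.6]
grip_width: 0.353
6.25 [ 0.4987 -0.0323  0.1163] [-179.9725    0.2229    3.2446] [-0.5877  0.1591 -2.5984] 0.353 [ -3.7011  18.1242 -24.4935  47.6069   0.0003  83.0543]
6.3 [ 0.4993 -0.0322  0.1171] [-179.9809    0.1503    3.2569] [-0.0894  0.0729 -2.8997] 0.348 [ -3.6882  18.0788 -24.4137  47.6591   0.0008  83.055 ]
```

View pics/w8c.png

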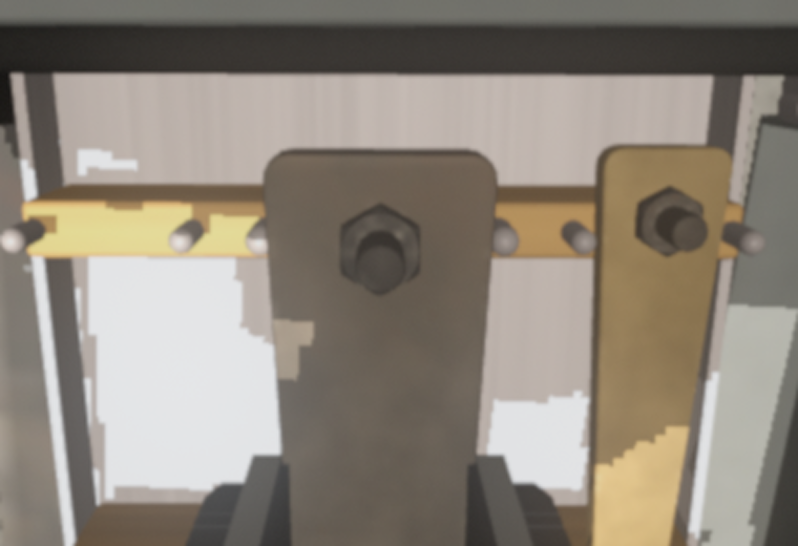

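```bash
python3 -m jog '[[[0,0,0.012,0,0,0,-1],[0,0,0.012,0,0,0,-1],[0,0,0.006,0,0,0,-1],[0,0,0.004,0,0,0,-1],[0,0,0,0,0,0,-1],[0,0,0,0,0,0,-1]]]'
python3 - <<'E'
from h import *
st();s=manip.sense();im=manip.snapshot('wrist')
im=im[:,:,::-1];cv2.imwrite('pics/w9c.png',cv2.resize(im[40:400,80:560],None,fx=1.6,fy=1.6,interpolation=cv2.INTER_CUBIC));st()
E
```

```text
time: 6.9
eef_pos: [0.5007, -0.0321, 0.0847]
ee_rot: [180.0, -0.0, 3.3]
contact_force: [0.1, -0.0, -1.7]
grip_width: 0.35
6.9 [ 0.5007 -0.0321  0.0847] [179.9954  -0.04     3.2801] [ 0.0639 -0.0462 -1.7239] 0.35 [ -3.6646  20.0871 -27.1026  42.77     0.0003  83.0553]
6.95 [ 0.5008 -0.0321  0.0848] [179.9931  -0.0548   3.2784] [-0.387   0.1638 -2.5589] 0.346 [ -3.667   20.0814 -27.0969  42.7665  -0.0002  83.0546]
```

View pics/w9c.png

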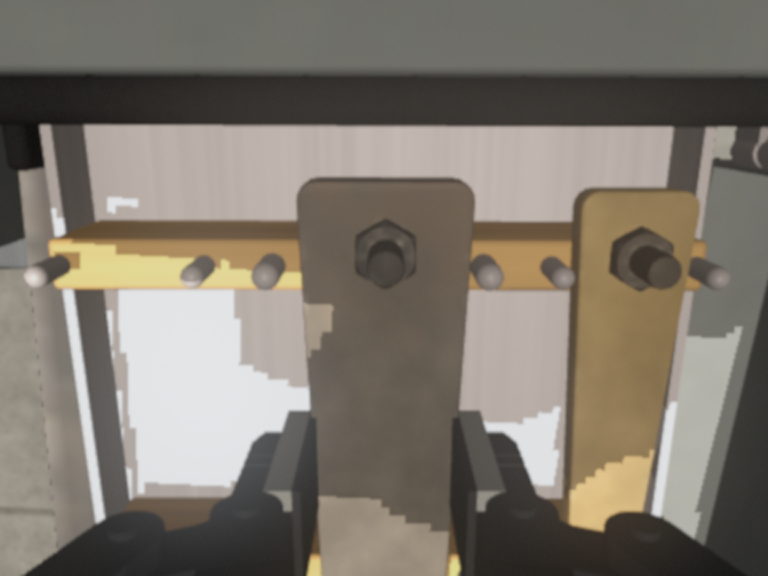

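```bash
python3 -m jog '[[[-0.0017,0,0,0,0,0,-1],[0,0,0.003,0,0,0,-1],[0,0,0.003,0,0,0,-1],[0,0,0,0,0,0,-1],[0,0,0,0,0,0,-1]]]'
python3 - <<'E'
from h import *
st();s=manip.sense();im=manip.snapshot('wrist')
im=im[:,:,::-1];cv2.imwrite('pics/w10c.png',cv2.resize(im[40:400,80:560],None,fx=1.6,fy=1.6,interpolation=cv2.INTER_CUBIC));st()
s=manip.snapshot('side');cv2.imwrite('pics/s10c.png',cv2.resize(s[140:290,200:390,::-1],None,fx=4,fy=4,interpolation=cv2.INTER_CUBIC))
E
```

```text
time: 7.45
eef_pos: [0.4985, -0.0322, 0.0781]
ee_rot: [-180.0, 0.0, 3.3]
contact_force: [-0.4, 0.1, -2.2]
grip_width: 0.345
7.45 [ 0.4985 -0.0322  0.0781] [-179.9975    0.0224    3.2741] [-0.3671  0.0588 -2.225 ] 0.345 [ -3.6929  20.3843 -27.8544  41.7838  -0.0002  83.033 ]
7.5 [ 0.4986 -0.0322  0.0782] [180.       0.0101   3.2775] [-0.4402  0.7526 -3.0618] 0.351 [ -3.6915  20.3803 -27.8449  41.7848  -0.0012  83.031 ]
```

View pics/w10c.png

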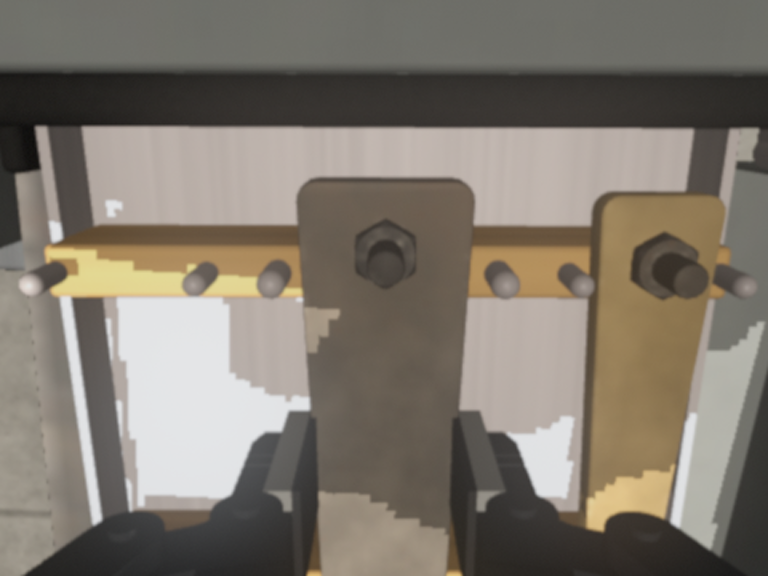

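View pics/s10c.png

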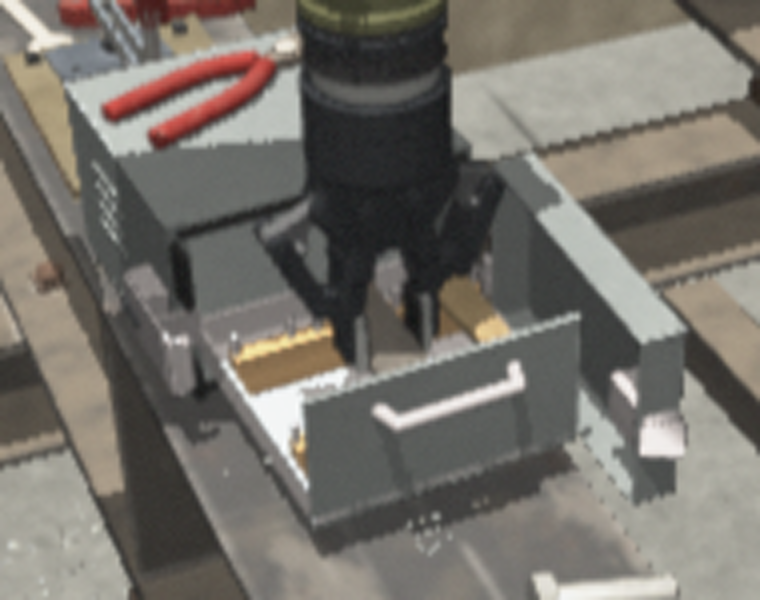

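```bash
python3 -m jog '[[[0,0,0.001,0,0,0,-1],[0,0,0.001,0,0,0,-1],[0,0,0,0,0,0,-1]]]'; python3 -m jog '[[[0,0,0.001,0,0,0,-1],[0,0,0,0,0,0,-1]]]'
```

```text
time: 7.85
eef_pos: [0.4988, -0.0322, 0.0767]
ee_rot: [180.0, -0.0, 3.3]
contact_force: [-0.6, 1.2, 1.3]
grip_width: 0.348
time: 8.05
eef_pos: [0.4989, -0.0322, 0.0766]
ee_rot: [180.0, -0.1, 3.3]
contact_force: [-3.4, -0.6, 10.2]
grip_width: 0.345
```

```bash
python3 -m jog '[[[0,0,-0.001,0,0,0,-0.2],[0,0,0,0,0,0,-0.1],[0,0,0,0,0,0,-0.1],[0,0,0,0,0,0,-0.1]]]'
python3 - <<'E'
from h import *
st();s=manip.sense();im=manip.snapshot('wrist')
im=im[:,:,::-1];cv2.imwrite('pics/w11c.png',cv2.resize(im[40:400,80:560],None,fx=1.6,fy=1.6,interpolation=cv2.INTER_CUBIC));st()
E
```

```text
time: 8.45
eef_pos: [0.4987, -0.0322, 0.0762]
ee_rot: [-180.0, 0.0, 3.3]
contact_force: [0.4, 0.9, -0.1]
grip_width: 0.455
8.45 [ 0.4987 -0.0322  0.0762] [-179.9997    0.0015    3.2746] [ 0.3665  0.9092 -0.1349] 0.455 [ -3.6925  20.5223 -27.9976  41.4816   0.0001  83.0329]
8.5 [ 0.4987 -0.0322  0.0762] [-179.9998    0.0066    3.2762] [ 0.5929 -0.3368 -0.0853] 0.45 [ -3.6928  20.5225 -27.9995  41.4846  -0.0006  83.0311]
```

View pics/w11c.png

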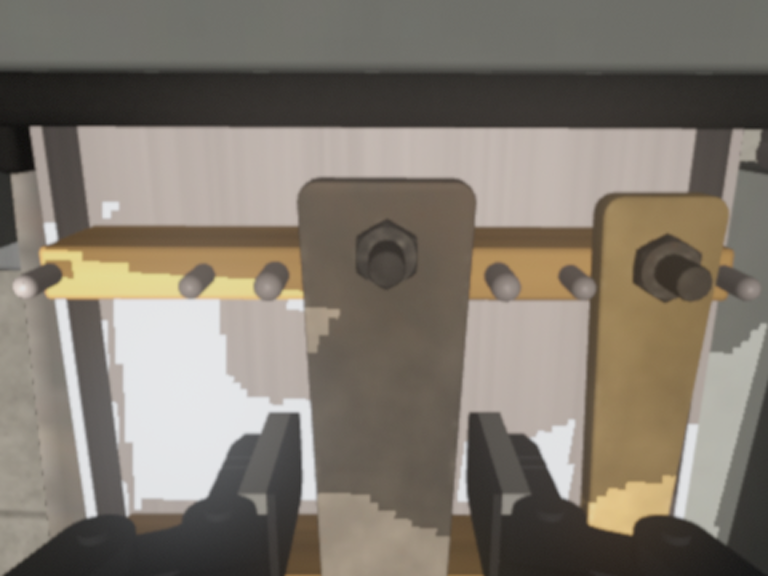

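```bash
python3 -m jog '[[[0,0,-0.008,0,0,0,-0.1],[0,0,-0.02,0,0,0,-0.1],[0,0,-0.03,0,0,0,-0.1],[0,0,-0.04,0,0,0,-0.3],[0,0.02,-0.025,0,0,0,-1],[0,0.04,0,0,0,0,-1],[0,0.045,0,0,0,0,-1],[0,0.04,0,0,0,0,-1],[0,0,0,0,0,0,-1]]]'
python3 - <<'E'
from h import *
st();s=manip.sense();im=manip.snapshot('wrist');np.save('w12pose.npy',np.r_[s['eef_pos'],s['ee_rot']])
im=im[:,:,::-1];cv2.imwrite('pics/w12.png',im);st()
E
```

```text
time: 9.4
eef_pos: [0.5076, -0.1813, 0.2]
ee_rot: [179.9, -0.1, 3.0]
contact_force: [0.8, 0.7, -0.1]
grip_width: 0.001
9.4 [ 0.5076 -0.1813  0.2   ] [179.8526  -0.0985   2.9579] [ 0.8251  0.7097 -0.1153] 0.001 [-19.604   17.5785 -11.5137  60.7603  -0.0983  67.4382]
9.45 [ 0.5071 -0.1791  0.1997] [179.9815  -0.0414   3.0459] [ 0.142   0.9867 -0.039 ] -0.0 [-19.4523  17.5389 -11.6104  60.8054  -0.0012  67.5018]
```

View pics/w12.png

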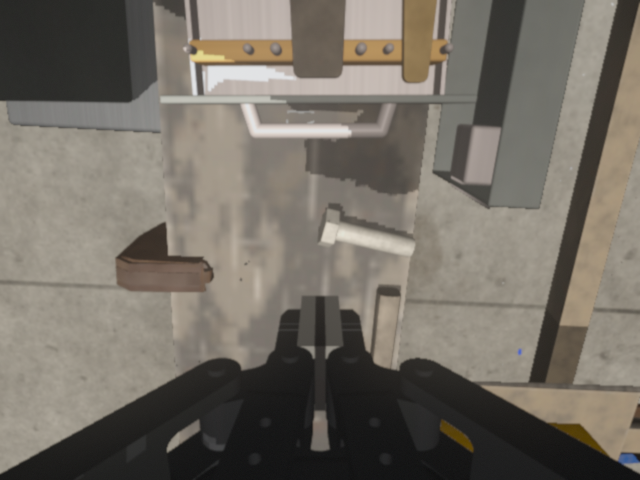

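```bash
python3 - <<'E'
from h import *
po=np.load('w12pose.npy')
for q in [(256,131),(320,131),(384,131),(320,137)]: print(wp(po,*q,.088,1,0,0))
E
```

```text
[ 0.4704 -0.1199  0.088 ]
[ 0.5052 -0.1181  0.088 ]
[ 0.5402 -0.1163  0.088 ]
[ 0.5054 -0.1213  0.088 ]
```

```bash
python3 -m jog '[[[0,0,0.035,0,0,0,-1],[0,0,0.04,0,0,0,-1],[0,0,0.028,0,0,0,-1],[0,-0.015,0.002,0,0,0,-1],[0,-0.015,0,0,0,0,-1],[0,-0.01,0,0,0,0,-1],[0,-0.008,0,0,0,0,-1],[0,-0.008,0,0,0,0,-1],[0,-0.008,0,0,0,0,-1]]]'; python3 -c "
from h import *
st()"
```

```text
time: 10.35
eef_pos: [0.5044, -0.1127, 0.0956]
ee_rot: [179.9, -0.2, 3.3]
contact_force: [0.3, -1.7, 1.9]
grip_width: -0.003
10.35 [ 0.5044 -0.1127  0.0956] [179.9256  -0.1606   3.2833] [ 0.2635 -1.6615  1.8564] -0.003 [-12.5809  20.5852 -24.2905  44.9495  -0.0276  74.1359]
```

```bash
python3 -m jog '[[[0,-0.01,0,0,0,0,-1],[0,-0.01,0,0,0,0,-1],[0,-0.012,0,0,0,0,-1],[0,-0.012,0,0,0,0,-1],[0,-0.012,0,0,0,0,-1],[0,-0.012,0,0,0,0,-1],[0,-0.012,0,0,0,0,-1],[0,-0.01,0,0,0,0,-1],[0,-0.006,0,0,0,0,-1],[0,-0.004,0,0,0,0,-1]]]'; python3 -c "
from h import *
st()"
```

```text
time: 11.35
eef_pos: [0.4969, -0.0125, 0.094]
ee_rot: [-180.0, 0.1, 3.3]
contact_force: [1.4, -2.0, -0.7]
grip_width: 0.003
11.35 [ 0.4969 -0.0125  0.094 ] [-179.9988    0.0711    3.3146] [ 1.4091 -2.0382 -0.6845] 0.003 [ -1.4399  19.1591 -26.8743  44.0375  -0.0047  85.2455]
```

```bash
python3 -m jog '[[[0,-0.006,0,0,0,0,-1],[0,-0.006,0,0,0,0,-1],[0,-0.004,0,0,0,0,-1],[0,-0.003,0,0,0,0,-1],[0,-0.003,0,0,0,0,-1],[0,-0.002,0,0,0,0,-1]]]';python3 -m jog '[[[0,-0.003,0,0,0,0,-1],[0,-0.002,0,0,0,0,-1]]]'
```

```text
time: 11.95
eef_pos: [0.4957, 0.0109, 0.0941]
ee_rot: [-180.0, 0.1, 3.3]
contact_force: [-0.6, -1.3, -0.6]
grip_width: -0.004
time: 12.15
eef_pos: [0.4955, 0.0159, 0.0941]
ee_rot: [-180.0, 0.0, 3.3]
contact_force: [-1.0, -2.0, -1.3]
grip_width: -0.002
```

```bash
python3 -m jog '[[[0,-0.002,0,0,0,0,-1],[0,-0.002,0,0,0,0,-1]]]';python3 -m jog '[[[0,-0.002,0,0,0,0,-1],[0,0,0,0,0,0,-1]]]';python3 -m jog '[[[0,-0.001,0,0,0,0,-1],[0,0,0,0,0,0,-1]]]'
```

```text
time: 12.35
eef_pos: [0.4954, 0.0186, 0.0942]
ee_rot: [179.8, 0.0, 3.2]
contact_force: [-1.3, -9.2, -0.3]
grip_width: -0.003
time: 12.55
eef_pos: [0.4953, 0.0187, 0.0942]
ee_rot: [179.5, 0.0, 3.2]
contact_force: [-1.6, -10.8, -0.2]
grip_width: 0.004
time: 12.75
eef_pos: [0.4953, 0.0188, 0.0942]
ee_rot: [179.4, 0.0, 3.1]
contact_force: [-0.5, -13.3, -0.6]
grip_width: 0.001
```

```bash
python3 -m jog '[[[0,0.01,0,0,0,0,-1],[0,0.03,0,0,0,0,-1],[0,0.04,-0.01,0,0,0,-1],[0,0.04,-0.03,0,0,0,-1],[0,0.02,-0.045,0,0,-8,-1],[0,0.0,-0.045,0,0,-8,-1],[0,0.0,-0.02,0,0,-8,-1],[0,0,0,0,0,0,-1],[0,0,0,0,0,0,-1]]]'
python3 - <<'E'
from h import *
st();s=manip.sense();im=manip.snapshot('wrist');np.save('w13pose.npy',np.r_[s['eef_pos'],s['ee_rot']])
im=im[:,:,::-1];cv2.imwrite('pics/w13.png',im);
t=manip.snapshot('top')[:,:,::-1];cv2.imwrite('pics/t13.png',cv2.resize(t[180:310,150:340],None,fx=4.2,fy=4.2,interpolation=cv2.INTER_CUBIC))
t=manip.snapshot('side')[:,:,::-1];cv2.imwrite('pics/s13.png',cv2.resize(t[140:290,200:390],None,fx=4,fy=4,interpolation=cv2.INTER_CUBIC))
E
```

```text
time: 13.65
eef_pos: [0.504, -0.1168, 0.2445]
ee_rot: [180.0, -0.1, 27.2]
contact_force: [0.4, 0.2, -0.1]
grip_width: 0.003
13.65 [ 0.504  -0.1168  0.2445] [179.995   -0.1015  27.1759] [ 0.4254  0.2365 -0.0949] 0.003 [-13.0875  14.185   -9.4748  66.2596   0.0618  49.7366]
```

View pics/w13.png

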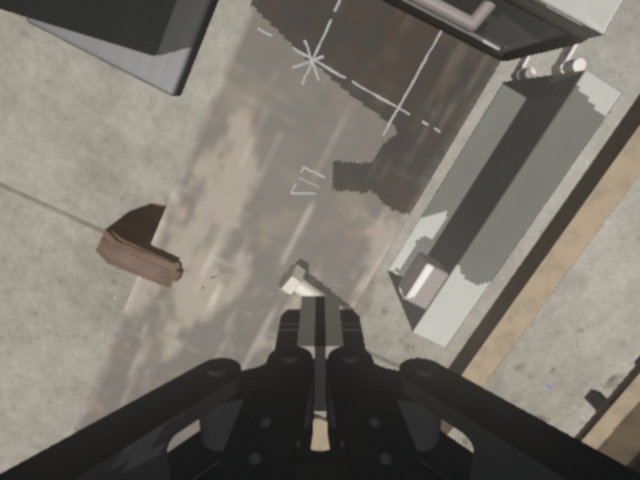

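View pics/t13.png

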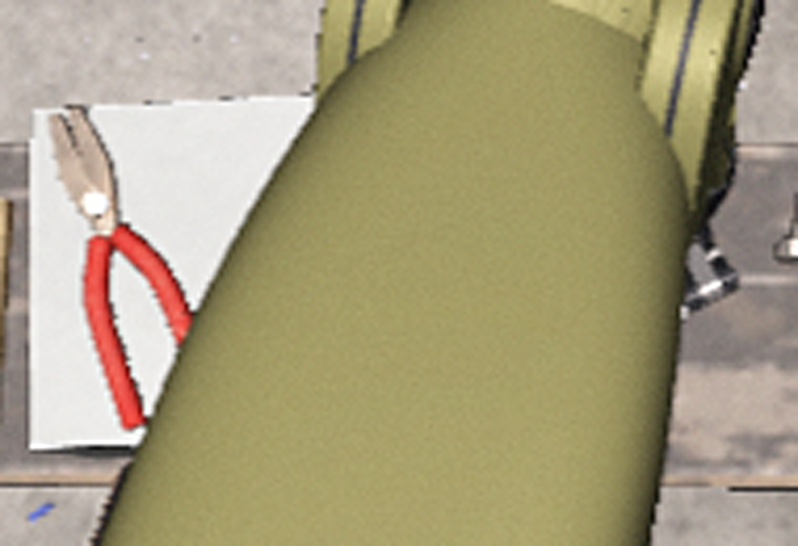

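View pics/s13.png

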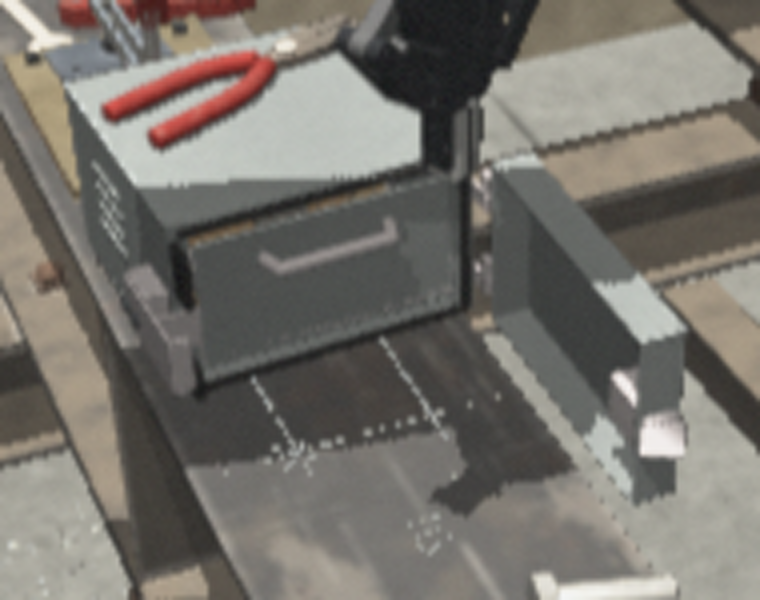

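```bash
python3 - <<'E'
from h import *
po=np.load('w13pose.npy')
P=[wp(po,*q,.122,1,0,0) for q in [(577,70),(412,318),(620,92),(443,347)]]
for p in P:print(p)
for i in (0,2):
  d=P[i+1]-P[i];print(np.linalg.norm(d),np.degrees(np.arctan2(d[1],d[0])))
# predicted
th=np.radians(93.3);x=np.array([np.cos(th),np.sin(th)]);y=np.array([-x[1],x[0]])
for H in ([.590,.039],[.5886,.0359]):
  for a in (86,88):
    e=np.array([np.cos(np.radians(183.3+a)),np.sin(np.radians(183.3+a))]);n=np.array([-e[1],e[0]])
    print(a,[ (np.array(H)+r*e+o*n).round(4) for r,o in ((.003,0),(.187,0),(.003,.026),(.187,.026))])
im=cv2.imread('pics/w13.png');cv2.imwrite('pics/w13c.png',cv2.resize(im[40:360,370:640],None,fx=1.85,fy=1.85,interpolation=cv2.INTER_CUBIC))
E
```

```text
[0.587  0.0328 0.122 ]
[ 0.5842 -0.1388  0.122 ]
[0.6154 0.0345 0.122 ]
[ 0.6138 -0.148   0.122 ]
0.17161345795789887 -90.9372653375153
0.18250016065682512 -90.49210108681967
86 [array([0.59 , 0.036]), array([ 0.5877, -0.148 ]), array([0.616 , 0.0357]), array([ 0.6137, -0.1483])]
88 [array([0.5901, 0.036 ]), array([ 0.5942, -0.148 ]), array([0.6161, 0.0366]), array([ 0.6202, -0.1474])]
86 [array([0.5886, 0.0329]), array([ 0.5863, -0.1511]), array([0.6146, 0.0326]), array([ 0.6123, -0.1514])]
88 [array([0.5887, 0.0329]), array([ 0.5928, -0.1511]), array([0.6147, 0.0335]), array([ 0.6188, -0.1505])]
```

View pics/w13c.png

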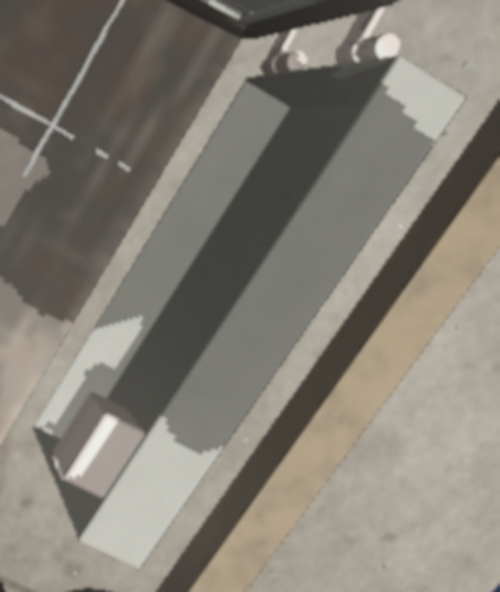

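```bash
cat >> h.py <<'E'
HG=np.array([.5895,.038])
def tcp(a,r=.160,gap=0.,c0=183.3,off=.037):
    t=np.radians(c0+a);e=np.array([np.cos(t),np.sin(t)]);n=np.array([-e[1],e[0]]);return HG+r*e+(off+gap)*n, a+3.3
def dooplan(a0,a1,n,r0=.160,r1=.160,gap0=0.,gap1=0.,z=0):
    s=manip.sense();p=s['eef_pos'][:2]
    prev,yp=tcp(a0,r0,gap0);print('now',p,s['ee_rot'][2],'model',prev,yp)
    for i in range(1,n+1):
        f=i/n;q,y=tcp(a0+(a1-a0)*f,r0+(r1-r0)*f,gap0+(gap1-gap0)*f)
        R=Ro.from_euler('xyz',[180,0,yp],degrees=True);d=R.inv().apply([*(q-prev),0]);print([round(float(d[0]),4),round(float(d[1]),4),0,0,0,round(yp-y,2),-1]);prev,yp=q,y
E
python3 - <<'E'
from h import *
p,y=tcp(86,gap=.022);print(p,y);plan([*p,.22],y,8,-1)
E
```

```text
[ 0.6465 -0.1227] 89.3
dist/row 0.018235727191218177 rot [ -0.1861   0.0313 -62.0574]
[0.0156, 0.0089, 0.0028, -0.0, 0.0, -7.8, -1]
[0.0143, 0.011, 0.0028, -0.0, 0.0, -7.8, -1]
[0.0127, 0.0128, 0.0028, -0.0, 0.0, -7.8, -1]
[0.0108, 0.0144, 0.0028, -0.0, 0.0, -7.8, -1]
[0.0088, 0.0157, 0.0028, -0.0, 0.0, -7.8, -1]
[0.0066, 0.0168, 0.0028, -0.0, 0.0, -7.8, -1]
[0.0043, 0.0175, 0.0028, -0.0, 0.0, -7.8, -1]
[0.0019, 0.0179, 0.0028, -0.0, 0.0, -7.8, -1]
```

```bash
python3 -m jog '[[[0.0156,0.009,0.0028,0,0,-7.8,-1],[0.0143,0.011,0.0028,0,0,-7.8,-1],[0.0127,0.0128,0.0028,0,0,-7.8,-1],[0.0108,0.0144,0.0028,0,0,-7.8,-1],[0.0088,0.0157,0.0028,0,0,-7.8,-1],[0.0066,0.0168,0.0028,0,0,-7.8,-1],[0.0043,0.0175,0.0028,0,0,-7.8,-1],[0.002,0.018,0.0028,0,0,-7.6,-1],[0,0,0,0,0,0,-1],[0,0,0,0,0,0,-1]]]'
python3 - <<'E'
from h import *
st();im=manip.snapshot('wrist');
im=im[:,:,::-1];cv2.imwrite('pics/w14.png',im);st();plan([.6465,-.1227,.105],89.3,4,-1)
E
```

```text
time: 14.8
eef_pos: [0.6468, -0.1224, 0.2201]
ee_rot: [-179.8, -0.0, 89.4]
contact_force: [-0.4, 0.4, -0.0]
grip_width: 0.0
14.8 [ 0.6468 -0.1224  0.2201] [-179.7991   -0.0421   89.3581] [-0.3983  0.3584 -0.0007] 0.0 [-10.7181  29.0503   9.854   71.0089   0.0063 -10.0763]
14.85 [ 0.6465 -0.1225  0.2207] [-179.8385   -0.0305   89.3682] [-0.3197  0.2707  0.1533] -0.0 [-10.7307  28.9851   9.8387  71.0178   0.0017 -10.0989]
dist/row 0.028935472172708858 rot [-0.1615 -0.0304  0.0682]
[-0.0001, 0.0001, 0.0289, -0.0, -0.0, 0.0, -1]
[-0.0001, 0.0001, 0.0289, -0.0, -0.0, 0.0, -1]
[-0.0001, 0.0, 0.0289, -0.0, -0.0, 0.0, -1]
[-0.0001, 0.0, 0.0289, -0.0, -0.0, 0.0, -1]
```

View pics/w14.png

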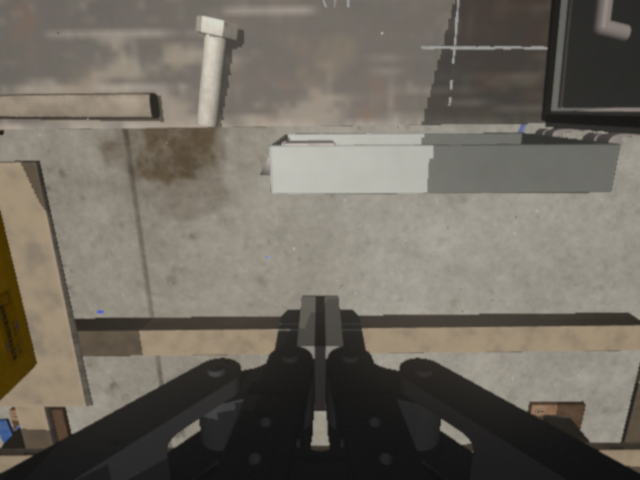

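```bash
python3 - <<'E'
from h import *
s=manip.sense();po=np.r_[s['eef_pos'],s['ee_rot']]
for q in [(272,193),(615,191),(272,145),(430,193)]: print(wp(po,*q,.122,1,0,0))
E
python3 -m jog '[[[0,0,0.029,0,0,0,-1],[0,0,0.029,0,0,0,-1],[0,0,0.029,0,0,0,-1],[0,0,0.029,0,0,0,-1],[0,0,0,0,0,0,-1]]]'; python3 -c "
from h import *
dooplan(86,80,4,gap0=.022,gap1=0)"
```

```text
[ 0.615  -0.1475  0.122 ]
[0.6161 0.0374 0.122 ]
[ 0.5897 -0.1464  0.122 ]
[ 0.616  -0.0623  0.122 ]
time: 15.35
eef_pos: [0.6431, -0.1221, 0.1017]
ee_rot: [-179.5, -0.1, 89.4]
contact_force: [-0.6, -0.4, 0.9]
grip_width: -0.001
now [ 0.6431 -0.1221] 89.39466806000726 model [ 0.6465 -0.1227] 89.3
[-0.0013, -0.0097, 0, 0, 0, 1.5, -1]
[-0.0012, -0.0097, 0, 0, 0, 1.5, -1]
[-0.0011, -0.0097, 0, 0, 0, 1.5, -1]
[-0.0009, -0.0097, 0, 0, 0, 1.5, -1]
```

```bash
python3 -m jog '[[[-0.001,-0.007,0,0,0,1,-1],[-0.001,-0.007,0,0,0,1,-1],[-0.001,-0.006,0,0,0,1,-1],[-0.001,-0.006,0,0,0,1,-1],[-0.001,-0.006,0,0,0,1,-1],[-0.001,-0.006,0,0,0,1,-1]]]'; python3 -c "
from h import *
st()
dooplan(80,56,12)"
```

```text
time: 15.95
eef_pos: [0.6091, -0.1271, 0.1065]
ee_rot: [179.9, 0.0, 83.4]
contact_force: [0.5, -0.7, 0.5]
grip_width: 0.0
15.95 [ 0.6091 -0.1271  0.1065] [179.9421   0.0072  83.3807] [ 0.46   -0.714   0.4869] 0.0 [-11.7823  29.1834  -7.6144  53.1439  -0.002   -5.163 ]
now [ 0.6091 -0.1271] 83.38068412813334 model [ 0.6076 -0.1252] 83.3
[-0.0012, -0.0056, 0, 0, 0, 2.0, -1]
[-0.0012, -0.0056, 0, 0, 0, 2.0, -1]
[-0.0012, -0.0056, 0, 0, 0, 2.0, -1]
[-0.0012, -0.0056, 0, 0, 0, 2.0, -1]
[-0.0012, -0.0056, 0, 0, 0, 2.0, -1]
[-0.0012, -0.0056, 0, 0, 0, 2.0, -1]
[-0.0012, -0.0056, 0, 0, 0, 2.0, -1]
[-0.0012, -0.0056, 0, 0, 0, 2.0, -1]
[-0.0012, -0.0056, 0, 0, 0, 2.0, -1]
[-0.0012, -0.0056, 0, 0, 0, 2.0, -1]
[-0.0012, -0.0056, 0, 0, 0, 2.0, -1]
[-0.0012, -0.0056, 0, 0, 0, 2.0, -1]
```

```bash
python3 -m jog '[[[-0.0012,-0.0056,0,0,0,2,-1],[-0.0012,-0.0056,0,0,0,2,-1],[-0.0012,-0.0056,0,0,0,2,-1],[-0.0012,-0.0056,0,0,0,2,-1],[-0.0012,-0.0056,0,0,0,2,-1],[-0.0012,-0.0056,0,0,0,2,-1],[-0.0012,-0.0056,0,0,0,2,-1],[-0.0012,-0.0056,0,0,0,2,-1],[-0.0012,-0.0056,0,0,0,2,-1],[-0.0012,-0.0056,0,0,0,2,-1],[-0.0012,-0.0056,0,0,0,2,-1],[-0.0012,-0.0056,0,0,0,2,-1]]]'; python3 - <<'E'
from h import *
st();print(tcp(56))
t=manip.snapshot('side')[:,:,::-1];cv2.imwrite('pics/s15.png',cv2.resize(t[140:290,200:390],None,fx=4,fy=4,interpolation=cv2.INTER_CUBIC))
E
```

```text
time: 17.15
eef_pos: [0.541, -0.1205, 0.106]
ee_rot: [180.0, 0.0, 59.3]
contact_force: [0.2, -0.7, 0.9]
grip_width: -0.006
17.15 [ 0.541  -0.1205  0.106 ] [179.9918   0.0113  59.3395] [ 0.1963 -0.6752  0.8962] -0.006 [-12.551   23.2835 -17.9792  48.733   -0.0133  18.1095]
(array([ 0.5396, -0.1185]), 59.3)
```

View pics/s15.png

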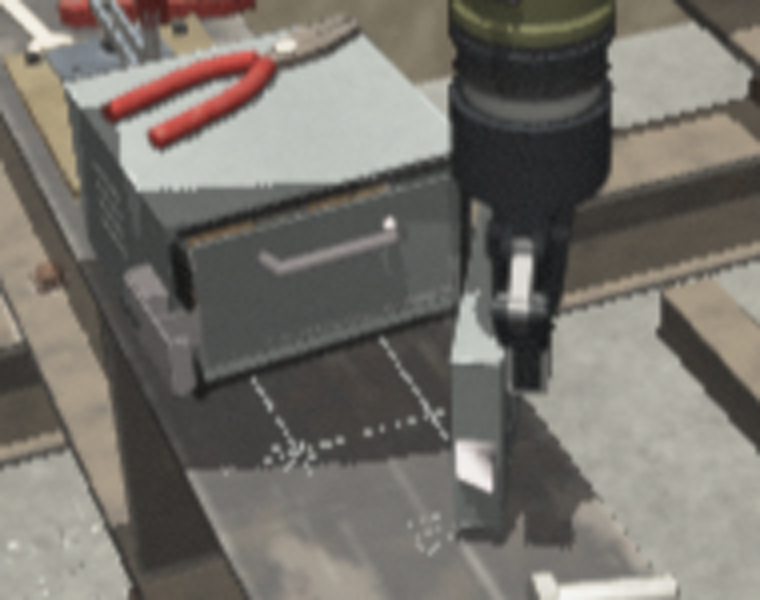

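Door moves with the fingers. Continue the same arc, 2° per row.

```bash
python3 -m jog '[[[-0.0012,-0.0056,0,0,0,2,-1],[-0.0012,-0.0056,0,0,0,2,-1],[-0.0012,-0.0056,0,0,0,2,-1],[-0.0012,-0.0056,0,0,0,2,-1],[-0.0012,-0.0056,0,0,0,2,-1],[-0.0012,-0.0056,0,0,0,2,-1],[-0.0012,-0.0056,0,0,0,2,-1],[-0.0012,-0.0056,0,0,0,2,-1],[-0.0012,-0.0056,0,0,0,2,-1],[-0.0012,-0.0056,0,0,0,2,-1],[-0.0012,-0.0056,0,0,0,2,-1],[-0.0012,-0.0056,0,0,0,2,-1]]]'; python3 - <<'E'
from h import *
st();print(tcp(32))
E
python3 -m jog '[[[-0.0012,-0.0056,0,0,0,2,-1],[-0.0012,-0.0056,0,0,0,2,-1],[-0.0012,-0.0056,0,0,0,2,-1],[-0.0012,-0.0056,0,0,0,2,-1],[-0.0012,-0.0056,0,0,0,2,-1],[-0.0012,-0.0056,0,0,0,2,-1],[-0.0012,-0.0056,0,0,0,2,-1],[-0.0012,-0.0056,0,0,0,2,-1]]]'; python3 - <<'E'
from h import *
st();print(tcp(16))
t=manip.snapshot('side')[:,:,::-1];cv2.imwrite('pics/s16.png',cv2.resize(t[140:290,200:390],None,fx=4,fy=4,interpolation=cv2.INTER_CUBIC))
E
```

```text
time: 18.4
eef_pos: [0.4817, -0.0869, 0.106]
ee_rot: [180.0, 0.0, 35.4]
contact_force: [0.2, 0.2, -0.1]
grip_width: 0.002
18.4 [ 0.4817 -0.0869  0.106 ] [179.9851   0.0108  35.3864] [ 0.1664  0.1526 -0.0569] 0.002 [-10.2197  17.7108 -26.9717  45.3144  -0.0181  44.3939]
(array([ 0.4803, -0.0847]), 35.3)
time: 19.2
eef_pos: [0.4519, -0.0522, 0.106]
ee_rot: [180.0, 0.0, 19.4]
contact_force: [0.7, -0.0, -0.5]
grip_width: -0.0
19.2 [ 0.4519 -0.0522  0.106 ] [179.9857   0.0131  19.3858] [ 0.7055 -0.0372 -0.4577] -0.0 [ -6.5772  14.7269 -31.4632  43.8155  -0.0186  64.037 ]
(array([ 0.4507, -0.0498]), 19.3)
```

View pics/s16.png

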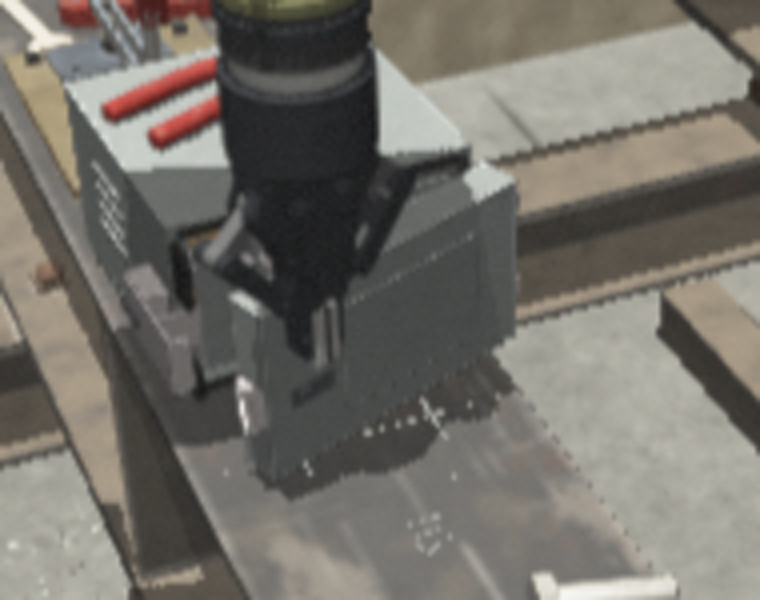

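```bash
python3 -m jog '[[[-0.0012,-0.0056,0,0,0,2,-1],[-0.0012,-0.0056,0,0,0,2,-1],[-0.0012,-0.0056,0,0,0,2,-1],[-0.0006,-0.0028,0,0,0,1,-1],[-0.0006,-0.0028,0,0,0,1,-1],[-0.0006,-0.0028,0,0,0,1,-1],[-0.0006,-0.0028,0,0,0,1,-1]]]';python3 -m jog '[[[-0.0006,-0.0028,0,0,0,1,-1],[-0.0003,-0.0014,0,0,0,0.5,-1]]]';python3 -m jog '[[[-0.0003,-0.0014,0,0,0,0.5,-1],[-0.0003,-0.0014,0,0,0,0.5,-1]]]'; python3 -c "
from h import *
print(tcp(3.5))"
```

```text
time: 19.95
eef_pos: [0.4392, -0.0268, 0.1059]
ee_rot: [180.0, -0.0, 9.4]
contact_force: [-0.5, -0.7, 0.5]
grip_width: 0.0
time: 20.15
eef_pos: [0.4376, -0.0226, 0.1059]
ee_rot: [-180.0, 0.0, 7.9]
contact_force: [-0.8, 1.0, -0.4]
grip_width: 0.001
time: 20.35
eef_pos: [0.4367, -0.02, 0.1059]
ee_rot: [180.0, 0.0, 6.9]
contact_force: [-0.4, -0.3, 0.6]
grip_width: 0.003
(array([ 0.435 , -0.0177]), 6.8)
```

```bash
for i in 1; do python3 -m jog '[[[-0.0003,-0.0014,0,0,0,0.5,-1],[0,-0.0014,0,0,0,0.5,-1]]]';python3 -m jog '[[[0,-0.0014,0,0,0,0.5,-1],[0,0,0,0,0,0,-1]]]';python3 -m jog '[[[0,-0.0014,0,0,0,0.5,-1],[0,0,0,0,0,0,-1]]]'; done
```

```text
time: 20.55
eef_pos: [0.4359, -0.0178, 0.1059]
ee_rot: [179.9, 0.0, 5.9]
contact_force: [-0.1, -3.6, 0.5]
grip_width: 0.003
time: 20.75
eef_pos: [0.4358, -0.0176, 0.1059]
ee_rot: [179.7, 0.0, 5.4]
contact_force: [-0.6, -6.3, 0.5]
grip_width: 0.004
time: 20.95
eef_pos: [0.4354, -0.0167, 0.1059]
ee_rot: [179.7, 0.1, 4.9]
contact_force: [-1.2, -8.2, 0.8]
grip_width: -0.006
```

```bash
python3 -m jog '[[[0,-0.0012,0,0,0,0.2,-1],[0,0,0,0,0,0,-1]]]';python3 -m jog '[[[0,-0.0012,0,0,0,0.2,-1],[0,0,0,0,0,0,-1]]]';python3 -m jog '[[[0,-0.0012,0,0,0,0.2,-1],[0,0,0,0,0,0,-1]]]'
```

```text
time: 21.15
eef_pos: [0.4352, -0.0158, 0.106]
ee_rot: [179.7, 0.1, 4.7]
contact_force: [-2.0, -8.7, 2.2]
grip_width: -0.003
time: 21.35
eef_pos: [0.4348, -0.0148, 0.1059]
ee_rot: [179.6, 0.1, 4.5]
contact_force: [-3.4, -9.1, 1.6]
grip_width: -0.001
time: 21.55
eef_pos: [0.4345, -0.0138, 0.106]
ee_rot: [179.6, 0.1, 4.3]
contact_force: [-2.2, -10.3, 2.5]
grip_width: -0.003
```

```bash
python3 -m jog '[[[0,-0.001,0,0,0,0.2,-1],[0,0,0,0,0,0,-1]]]';python3 -m jog '[[[0,-0.001,0,0,0,0.2,-1],[0,0,0,0,0,0,-1]]]';python3 -m jog '[[[0,-0.001,0,0,0,0.2,-1],[0,0,0,0,0,0,-1]]]'
```

```text
time: 21.75
eef_pos: [0.4343, -0.0129, 0.1059]
ee_rot: [179.6, 0.1, 4.1]
contact_force: [-3.0, -10.5, 4.0]
grip_width: -0.0
time: 21.95
eef_pos: [0.434, -0.0122, 0.1059]
ee_rot: [179.6, 0.2, 3.9]
contact_force: [-3.0, -11.6, 3.6]
grip_width: 0.0
time: 22.15
eef_pos: [0.4338, -0.0113, 0.1059]
ee_rot: [179.5, 0.2, 3.7]
contact_force: [-4.5, -11.9, 5.1]
grip_width: 0.001
```

```bash
python3 - <<'E'
from h import *
st();print(tcp(0))
t=manip.snapshot('side')[:,:,::-1];cv2.imwrite('pics/s17.png',cv2.resize(t[170:270,210:340],None,fx=6,fy=6,interpolation=cv2.INTER_CUBIC))
E
```

```text
22.15 [ 0.4338 -0.0113  0.1059] [179.5267   0.177    3.6541] [ -4.5333 -11.8852   5.1429] 0.001 [ -1.1561  12.9782 -33.9889  43.1696  -0.4865  85.1897]
(array([ 0.4319, -0.0081]), 3.3)
```

View pics/s17.png

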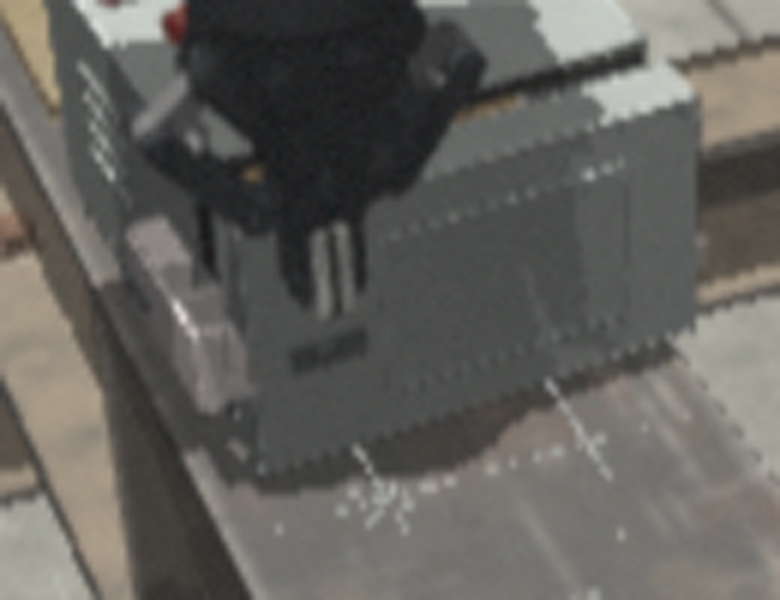

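```bash
for i in 1; do python3 -m jog '[[[0,-0.001,0,0,0,0,-1],[0,0,0,0,0,0,-1]]]';python3 -m jog '[[[0,-0.001,0,0,0,0,-1],[0,0,0,0,0,0,-1]]]';python3 -m jog '[[[0,-0.001,0,0,0,0,-1],[0,0,0,0,0,0,-1]]]'; done
```

```text
time: 22.4
eef_pos: [0.4336, -0.0106, 0.1059]
ee_rot: [179.5, 0.2, 3.6]
contact_force: [-4.2, -13.1, 5.0]
grip_width: -0.0
time: 22.6
eef_pos: [0.4334, -0.0098, 0.1059]
ee_rot: [179.5, 0.2, 3.6]
contact_force: [-4.2, -13.6, 4.0]
grip_width: -0.005
time: 22.8
eef_pos: [0.4332, -0.0089, 0.1059]
ee_rot: [179.4, 0.2, 3.6]
contact_force: [-4.8, -14.0, 5.5]
grip_width: 0.0
```

```bash
for i in 1; do python3 -m jog '[[[0,-0.001,0,0,0,0,-1],[0,0,0,0,0,0,-1]]]';python3 -m jog '[[[0,-0.001,0,0,0,0,-1],[0,0,0,0,0,0,-1]]]'; done
```

```text
time: 23.0
eef_pos: [0.433, -0.0082, 0.1059]
ee_rot: [179.4, 0.2, 3.6]
contact_force: [-5.0, -14.7, 5.7]
grip_width: -0.001
time: 23.2
eef_pos: [0.4329, -0.0072, 0.1059]
ee_rot: [179.4, 0.2, 3.6]
contact_force: [-5.0, -13.8, 6.4]
grip_width: 0.002
```

```bash
for i in 1; do python3 -m jog '[[[0,-0.001,0,0,0,0,-1],[0,0,0,0,0,0,-1]]]';python3 -m jog '[[[0,-0.001,0,0,0,0,-1],[0,0,0,0,0,0,-1]]]'; done
```

```text
time: 23.4
eef_pos: [0.4331, -0.0033, 0.1057]
ee_rot: [179.9, 0.2, 3.7]
contact_force: [-1.2, -1.6, -0.1]
grip_width: -0.0
time: 23.6
eef_pos: [0.4339, -0.0016, 0.1057]
ee_rot: [179.9, 0.1, 3.8]
contact_force: [-3.7, -4.6, 1.1]
grip_width: -0.004
```

```bash
python3 -m jog '[[[0,0.002,0,0,0,0,-1],[0,0.002,0,0,0,0,-1],[0,0.004,0,0,0,0,-1]]]';python3 -m jog '[[[0,0.02,0,0,0,0,-1],[0,0.03,0,0,0,0,-1],[0,0.03,0,0,0,0,-1],[0,0.03,0,0,0,0,-1],[0,0,-0.03,0,0,0,-1],[0,0,-0.04,0,0,0,-1],[0,0,-0.03,0,0,0,-1],[0,0,0,0,0,0,-1],[0,0,0,0,0,0,-1]]]'; python3 - <<'E'
from h import *
st()
s=manip.sense();po=np.r_[s['eef_pos'],s['ee_rot']];np.save('w18pose.npy',po)
im=manip.snapshot('wrist')[:,:,::-1];cv2.imwrite('pics/w18.png',im)
t=manip.snapshot('side')[:,:,::-1];cv2.imwrite('pics/s18.png',cv2.resize(t[170:270,210:340],None,fx=6,fy=6,interpolation=cv2.INTER_CUBIC))
E
```

```text
time: 23.9
eef_pos: [0.4362, -0.0086, 0.1061]
ee_rot: [-179.9, -0.1, 3.8]
contact_force: [-0.3, 0.1, -0.1]
grip_width: 0.002
time: 24.8
eef_pos: [0.4435, -0.119, 0.2066]
ee_rot: [180.0, -0.1, 3.8]
contact_force: [-0.9, -0.2, -0.4]
grip_width: -0.001
24.8 [ 0.4435 -0.119   0.2066] [179.9799  -0.1496   3.7738] [-0.8852 -0.1974 -0.3631] -0.001 [-15.0374   9.741  -21.1922  58.9187   0.0292  71.1888]
```

View pics/w18.png

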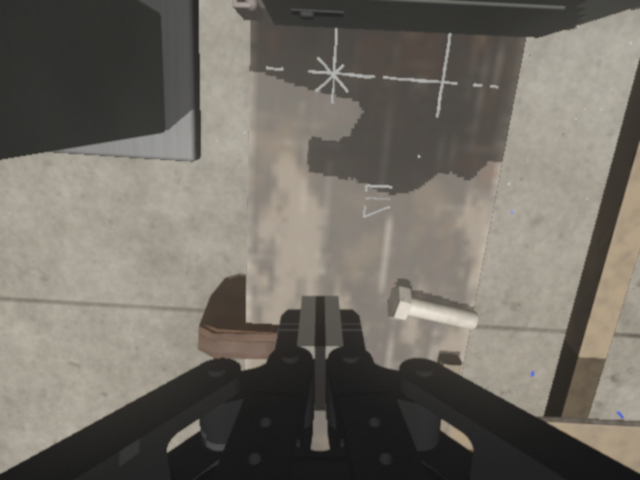

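View pics/s18.png

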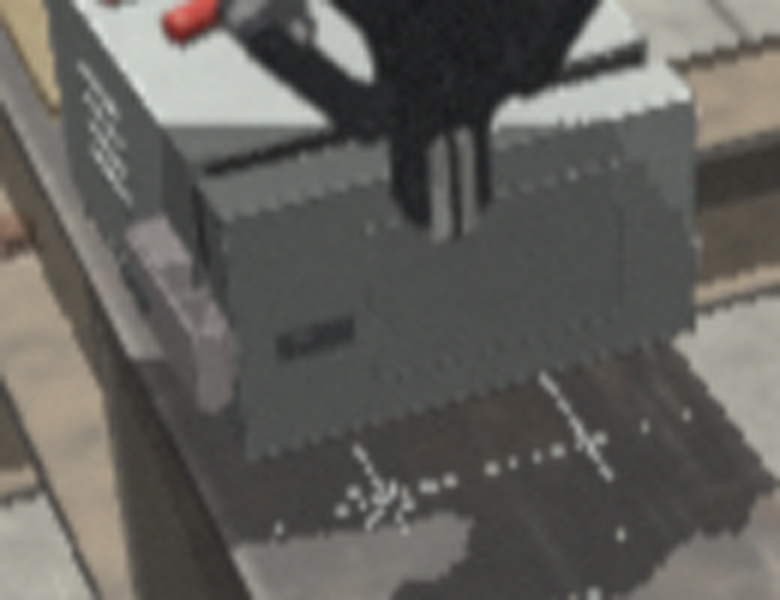

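```bash
python3 -m jog '[[[-0.02,0.04,-0.03,0,0,0,-1],[-0.02,0.04,-0.02,0,0,0,-1],[-0.02,0.04,0,0,0,0,-1],[0,0,0,0,0,0,-1],[0,0,0,0,0,0,-1],[0,0,0,0,0,0,-1],[0,0,0,0,0,0,-1],[0,0,0,0,0,0,-1],[0,0,0,0,0,0,-1],[0,0,0,0,0,0,-1]]]'; python3 - <<'E'
from h import *
st()
t=manip.snapshot('side')[:,:,::-1];cv2.imwrite('pics/s19.png',cv2.resize(t[170:270,210:340],None,fx=6,fy=6,interpolation=cv2.INTER_CUBIC))
t=manip.snapshot('top')[:,:,::-1];cv2.imwrite('pics/t19.png',t)
E
```

```text
time: 25.9
eef_pos: [0.3921, -0.239, 0.2538]
ee_rot: [180.0, -0.0, 3.8]
contact_force: [0.5, -0.2, -0.0]
grip_width: -0.001
25.9 [ 0.3921 -0.239   0.2538] [179.9983  -0.0046   3.8404] [ 0.5313 -0.2387 -0.0242] -0.001 [-31.3679   8.3099 -15.6568  66.0286   0.0013  54.7917]
```

View pics/s19.png

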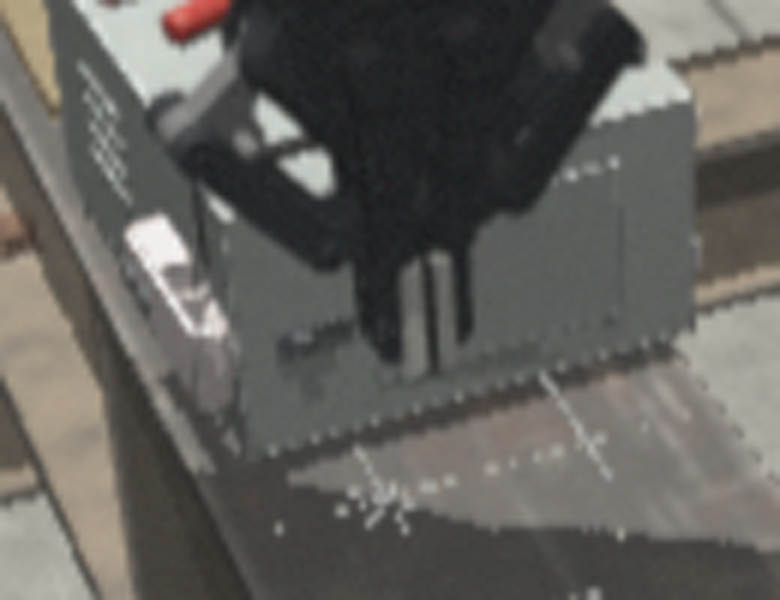

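View pics/t19.png

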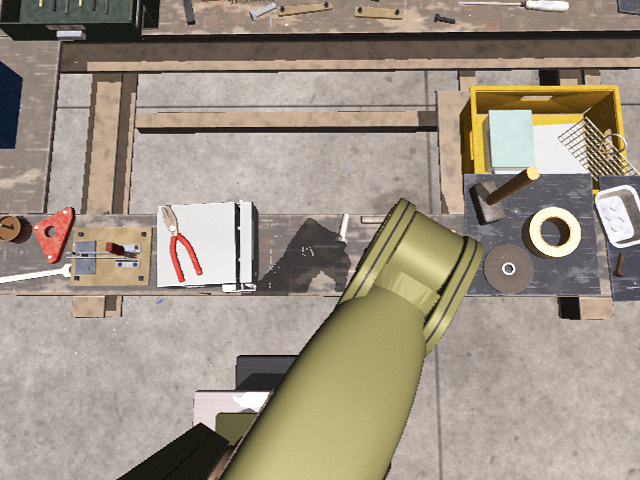

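The door's lower free corner is still at crop (248,455), the same place 1.1 s later. The door lies parallel to the cabinet front and the pliers have not moved. Handing in.

```bash
python3 -c "
from cell import manip
print(manip.finish_job())"
```

```text
the job is handed in; nothing more can be done
None
```

The bar is put away, the drawer is home and the door is latched shut. I handed the job in at about 26 s.

- **Bar:** I picked up the wide dark bar by its sides and lowered it into the wide slot, pin upward, releasing it only once it rested on the rails (about 10 N). Before closing the drawer, the wrist picture showed it centred between the front and rear pins.
- **Drawer:** I pushed it in by the pull until it met its stop, with at most about 13 N. In the side picture its front panel was flush with the cabinet.
- **Door:** I swung it round slowly and pressed it over the latch. The force rose to about 15 N along the push, then fell to under 2 N as the latch snapped in, and I stopped after one more light press of about 6 N.

**Last checks:** with the arm backed off, the door stayed in the same place in two pictures 1.1 s apart, parallel to the cabinet front. The pliers had not moved and the bolt stood as before. The arm hid the bright strip and most of the chisel in the last overhead picture; I never touched either.

**Not seen:** with the drawer shut I could not see whether the bar shifted as it went home, though it was pushed slowly. The latch bolt itself could not be seen either, so latching is judged from the force drop and the door staying put. No check failed or disagreed.

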